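# Probe the starter crock through its lid port and hold the thermometer there

### The arm

A 7-joint arm with a two-finger parallel gripper is mounted at the origin on the work surface; the furniture and walls round the work are solid. World frame = base frame: x ahead of the robot, y to its left, z up, the work surface at z = 0. Lengths are in mm, angles in rad, forces in N, time in s.
With the tool pointing down it reaches from about 425 to 825 mm from the base axis. Payload 3.6 kg.
Tool frame: the origin (TCP) lies at the very end of the fingers, on their centre line; the grasp point (between the pads) lies 19 mm behind it; x points along the fingers, y is the direction in which the jaws open and shut, and the axes are right-handed (so a half turn about x gives the same grasp; the last joint's range is limited). The gripper opens to 85 mm and grips with 20 to 120 N. Pads are 22 mm wide; open, the fingers measure 114 mm over their backs; the gripper's body (76 mm by 85 mm) begins 54 mm behind the grasp point. The pads swing forward as they close: fully open they stand 13 mm farther back than shut.
Start: joints at [1.099, 0.615, -0.013, 1.423, 0.008, 1.103, -0.04], TCP at [279.687, -586.718, 231.297] pointing down, gripper open.
Joint ranges: [-3.12, 3.12], [-0.3, 2.06], [-1.34, 1.32], [0.26, 2.42], [-1.36, 4.5], [0.01, 1.98], [-2.84, 2.84]. Speed limits (rad/s): [2.79, 2.79, 3.14, 3.14, 3.14, 3.14, 3.14].

### API

Orientations are given as a 3x3 rotation matrix whose columns are the frame's x, y, z axes.
In Python, from station import manip gives the robot as it stands. The module is installed in compiled form; this text tells all that it offers.
- The arm moves only by the tool carry_out, never from a script. Its argument "commands" is one flat list of numbers, 7 for each row, row after row: the closure, from -1 (fully open) to 1 (shut), then the shift along the tool's x, y, z in m, then the turn, a rotation vector about the tool's x, y, z in degrees. A call has 1 to 20 rows; each row is the pose to reach, as a shift and turn from the pose commanded when the call began, along the tool's axes at that moment; what a row does not reach only later rows make up. A row lasts 1/12 s, in which the tool goes at most 41.7 mm and 7.16 degrees, less where a joint would pass 70% of its speed; a pose out of reach is approached as far as the arm can. A call with a gripper value outside its range is refused whole. The fingers move at their own pace and stop on an object; "force" is the grip in N (left out, the last holds). Time passes only in rows, so rows that repeat a pose let the fingers close. It gives the time, the measured TCP pose, the force and the opening at its end, in the units of the state.
- manip.get_state(): the state, without advancing time (a new reading comes with each control period).
- manip.get_image(name): name is "scene" or "top" or "wrist"; returns the picture (384x512x3 uint8, red, green, blue); there is no depth.
- manip.camera_params(name): a dict with "K" (3x3 intrinsics, pixels), "k1" (the pictures are not rectified: a ray, as slopes to the right and down, at radius r is drawn at 1 + k1 r^2 times it, then the intrinsics apply), "T" (4x4, takes a point from camera to world coordinates); the wrist camera has in their place "mount" (4x4, takes a point from camera to tool coordinates, whose origin is the TCP and whose axes are the tool frame's). Camera axes: x right, y up, looking along -z (the intrinsics and any distortion apply to the point x, -y, -z); pixel columns grow to the right and rows downward; lengths in mm; the calibration is good to about 2 mm. A picture is of the moment at which its call begins: read the wrist's pose just before it. camera_params takes no time and is no camera call.
- manip.close_job(): hands the job in, once; it reports no verdict.
The state is a dict: "time_s": time; "q": joint angles; "joint_velocities": joint speeds; "joint_torque": joint torques, N m; "ee_pos": TCP position; "tcp_rot": TCP orientation; "force": force on the tool from outside, world axes, zero at the start; "moment": the same for the moment, N m; "width": finger opening in mm.
Only numpy, scipy, OpenCV 4.12 (cv2) and the standard library are available. Lean on these libraries where they do the work, as an engineer would, in place of code of your own. Each camera call takes 0.05 s, during which the arm holds its last target.

### The job

Take the core temperature in the white starter crock: twist the blue cap on its lid counter-clockwise (seen from above) to its stop, so that the hole in the cap stands over the probe port. Then lift the probe thermometer straight up out of its stand and lower its stem through the port, without touching the cap, lid or crock with it, until the tip is 6 cm below the top face of the cap; leave the crock and the other things where they are. Finish while still holding it there, upright, still and centred in the port.

Things in the scene. Friction and masses are not known exactly. Their poses are not given: they have to be found in the camera images.
- crock: Crock: white ceramic with two blue lines, round, 120 mm wide, over 2 kg, loose on the table; origin under its centre, z up. Its white ribbed lid (125 mm wide, top face 104 mm above the table) is screwed tight and carries the flat blue twist cap on the crock's axis. Hollow below the lid; inner floor 8 mm above the table.
- port (a point): Centre of the probe port in the crock's lid, at the level of the twist cap's top face, 111 mm above the table; z is up. It lies 24 mm from the crock's axis along the crock's +x; a red dot on the lid, 47 mm from the axis on the same side, marks it. The bore in the lid is vertical, 14 mm wide and 14 mm long.
- cap_grip (a point): Point on the axis of the twist cap, within its black bar grip, 19 mm above the cap's top face, 130 mm above the table. The cap is a blue disc 75 mm wide, 6 mm thick (top face at 111 mm) with a 15 mm hole 24 mm from the axis along this frame's +x. The bar stands on the middle of the disc: 12 mm thick along x, 36 mm long along y, top at 139 mm. z is up.
- twist_cap (a joint): Angle of the twist cap in rad: grows counter-clockwise seen from above; 0 is closed, 1.4 is the stop, where the hole in the cap lies exactly over the port. It stays where it is left and turns stiffly (about 0.06 N m).
- probe_body (a point): Centre of the white-grey body of the probe thermometer, on its axis. The body is 104 mm long, 24 mm wide along y and 17 mm thick along z; the faces across z are flat and parallel. The x axis runs along the stem toward the tip (straight down while it stands in the stand). 60 g. The body's upper end is 52 mm above this point, its lower end 52 mm below.
- probe_tip (a point): Tip of the thermometer's steel stem, 174 mm from the centre of the body along its x. The stem is straight, 122 mm long and 3 mm thick.
- probe_stand: Fixed bent-steel stand of the thermometer; origin under its centre, z up. Foot 84 x 84 mm, top shelf 50 x 70 mm at 130 mm height with a 7 mm hole in the middle, on which the thermometer's body stands with its stem down through the hole and through a second guide hole (at 45 mm height). Nothing of the stand is higher than the shelf.
- measuring_jug: Bystander: clear plastic measuring jug, 135 mm tall, stands at the back left; leave it alone.
- flour_shaker: Bystander: steel flour shaker, 72 mm wide, 88 mm tall, beside the bottle caddy; leave it alone.
- tub: Bystander: small white tub with a blue lid, 73 mm wide, 47 mm tall, in front; leave it alone.
Things that resemble listed ones, but are neither listed nor needed, are in the scene too. Of the things that look like the part that bears probe_body, the middle-sized one is meant.

How it is judged:
By the outcome, as a careful person would: the job done as asked, in the order asked, and still so for the second after the job is handed in, while the arm keeps its last pose, push and grip.
It also fails if it takes over 59 s, if anything falls off the work surface, if the arm or the gripper's body presses on something with over 40 N, if the wrist force passes 120 N, or if a joint passes its speed limit or range.

## Working session

There is one attempt and no reset: what is moved stays moved. The work goes in short steps, Python scripts to look and compute and a tool call to move; the robot and the scene stay as the last step left them, time stands still between calls to the robot, and variables do not carry over. Pictures are saved under pics/ and viewed, and the job is handed in when it is done.

Besides the shell and the picture viewer there is one more tool, called as a command line: name --argument value ..., lists and objects as JSON in quotes. carry_out: Moves the arm, as the interface text tells. Its arguments: {"type":"object","properties":{"commands":{"type":"array","items":{"type":"number"}},"force":{"type":"number"}},"required":["commands"]}

```bash
mkdir -p pics
python3 - <<'E'
from station import manip
import cv2,numpy as np
s=manip.get_state();print(s)
for n in("scene","top","wrist"):
    im=manip.get_image(n);cv2.imwrite(f"pics/a_{n}.png",im[:,:,::-1])
    print(n,manip.camera_params(n))
E
```

```text
{'time_s': 0.0, 'q': array([ 1.09950836,  0.61592809, -0.0125942 ,  1.42492314,  0.00807978,
        1.10336269, -0.04042654]), 'joint_velocities': array([ 1.61446386e-03,  1.35171951e-03, -1.61182717e-04, -1.03041128e-03,
       -2.63427121e-04,  1.10051853e-04, -8.20415900e-05]), 'joint_torque': array([-9.36360520e-04, -4.69212306e+01,  2.59198705e-01, -1.71032846e+01,
        1.00304559e-02,  9.63752798e-03, -5.23686055e-06]), 'ee_pos': array([ 279.34666975, -586.06477326,  230.12439084]), 'tcp_rot': array([[-1.13509026e-03,  4.30276687e-01, -9.02696341e-01],
       [ 2.30734110e-03, -9.02693393e-01, -4.30278183e-01],
       [-9.99996694e-01, -2.57123294e-03,  3.18433979e-05]]), 'force': array([-0.12159182, -0.08918994,  0.94012023]), 'moment': array([-0.04343787, -0.03329683, -0.01335693]), 'width': 85.66182930637237}
scene {'K': array([[382.27190599,   0.        , 251.87137203],
       [  0.        , 382.27190599, 193.29287094],
       [  0.        ,   0.        ,   1.        ]]), 'k1': -0.07357921490906978, 'T': array([[-7.41906263e-01,  4.02578497e-01, -5.36195534e-01,
       
[... 661 characters left out ...]
69e-02,  1.41539842e-01,  9.89057970e-01,
         9.86409263e+02],
       [ 0.00000000e+00,  0.00000000e+00,  0.00000000e+00,
         1.00000000e+00]])}
wrist {'K': array([[329.78732443,   0.        , 252.59089189],
       [  0.        , 329.78732443, 194.26987633],
       [  0.        ,   0.        ,   1.        ]]), 'k1': 0.026740006160433535, 'mount': array([[-3.40802305e-05,  3.27581025e-01, -9.44823090e-01,
        -1.43008300e+02],
       [ 9.99999403e-01,  1.04288222e-03,  3.25508784e-04,
        -3.77096431e-01],
       [ 1.09196970e-03, -9.44822515e-01, -3.27580865e-01,
        -8.36573966e+01],
       [ 0.00000000e+00,  0.00000000e+00,  0.00000000e+00,
         1.00000000e+00]])}
```

View pics/a_scene.png

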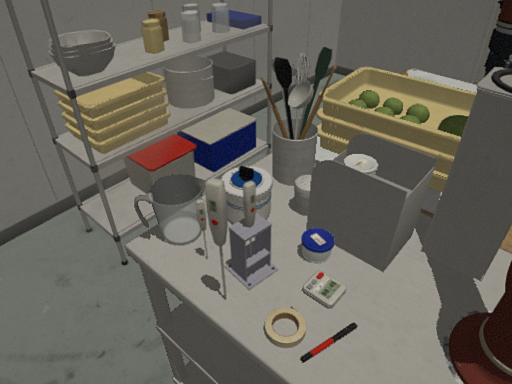

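View pics/a_top.png

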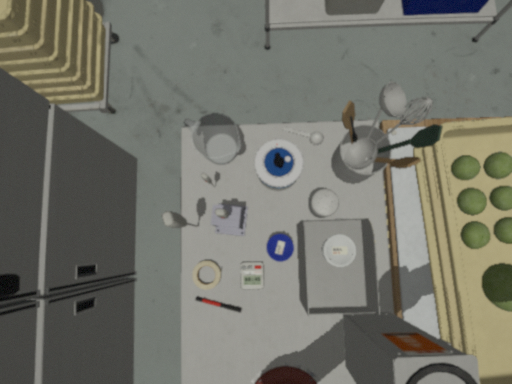

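View pics/a_wrist.png

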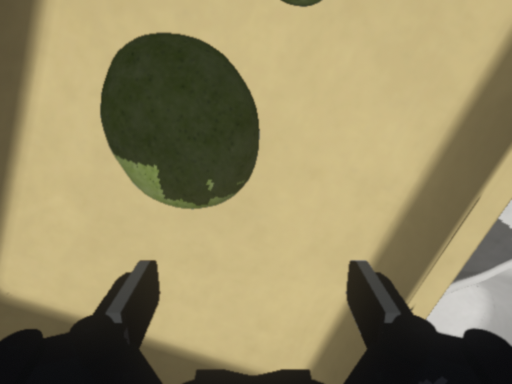

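```bash
cat > h.py <<'E'
import numpy as np,cv2
from station import manip
def ray(n,u,v,st=None):
    c=manip.camera_params(n);K=c["K"];d=np.array([(u-K[0,2])/K[0,0],(v-K[1,2])/K[1,1]])
    p=d.copy()
    for _ in range(20): p=d/(1+c["k1"]*(p@p))
    T=c.get("T")
    if T is None:
        W=np.eye(4);W[:3,:3]=st["tcp_rot"];W[:3,3]=st["ee_pos"];T=W@c["mount"]
    return T[:3,3],T[:3,:3]@np.array([p[0],-p[1],-1.])
def proj(n,X,st=None):
    c=manip.camera_params(n);K=c["K"];T=c.get("T")
    if T is None:
        W=np.eye(4);W[:3,:3]=st["tcp_rot"];W[:3,3]=st["ee_pos"];T=W@c["mount"]
    X=np.atleast_2d(X);P=(X-T[:3,3])@T[:3,:3];p=np.c_[P[:,0]/-P[:,2],-P[:,1]/-P[:,2]]
    p=p*(1+c["k1"]*(p**2).sum(1,keepdims=True))
    return p*[K[0,0],K[1,1]]+[K[0,2],K[1,2]]
def onz(n,u,v,z,st=None):
    o,d=ray(n,u,v,st);return o+d*(z-o[2])/d[2]
def crop(f,o,x0,y0,x1,y1,k):
    im=cv2.imread(f)[y0:y1,x0:x1];cv2.imwrite(o,cv2.resize(im,None,fx=k,fy=k,interpolation=cv2.INTER_CUBIC))
E
python3 - <<'E'
from h import *
crop("pics/a_top.png","pics/c1.png",155,110,345,250,4)
crop("pics/a_scene.png","pics/c2.png",130,150,290,310,4 if 0 else 3.7)
E
```

```text
(no output)
```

View pics/c1.png

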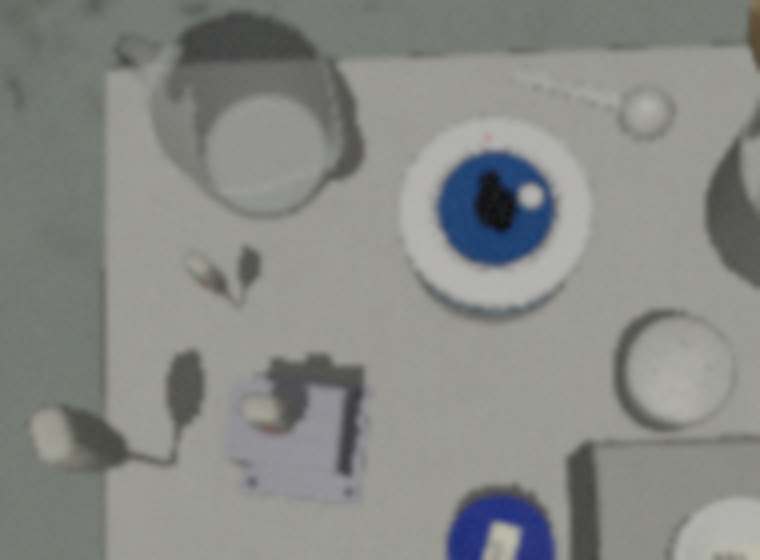

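View pics/c2.png

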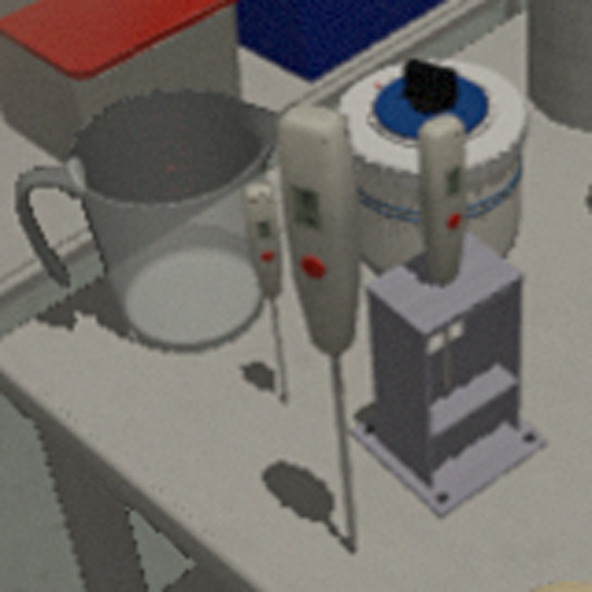

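Run:
```python
from h import *
f=lambda x,y:(155+(x+.5)/4-.5,110+(y+.5)/4-.5)
for nm,p,z in(("dot",(488,136),104),("cap",(497,208),111),("hole",(530,195),111),("lid",(496,212),104),("bodytop",(262,411),234)):
    print(nm,onz("top",*f(*p),z).round(1))
# shelf corners / foot
for p,z in (((228,462),0),((360,500),0),((250,492),0),((312,384),130),((232,380),130)): print(p,onz("top",*f(*p),z).round(1))
g=lambda x,y:(130+(x+.5)/3.7-.5,150+(y+.5)/3.7-.5)
for p,z in (((440,118),234),((437,516),0),((547,440),0),((350,432),0),((427,333),130),((368,285),130),((523,274),130),((463,235),130),((430,105),111),((378,86),104)): print(p,onz("scene",*g(*p),z).round(1))
```

```text
dot [680.4   3.7 104. ]
cap [ 6.308e+02 -1.000e-01  1.110e+02]
hole [638.6 -21.4 111. ]
lid [6.299e+02 4.000e-01 1.040e+02]
bodytop [493.9 134.6 234. ]
(228, 462) [481.2 191.7   0. ]
(360, 500) [452.   99.1   0. ]
(250, 492) [459.7 176.4   0. ]
(312, 384) [519.7 118.  130. ]
(232, 380) [523.7 167.4 130. ]
(440, 118) [499.5 132.8 234. ]
(437, 516) [463.2 182.3   0. ]
(547, 440) [452.   97.6   0. ]
(350, 432) [544.7 170.8   0. ]
(427, 333) [475.4 172.3 130. ]
(368, 285) [524.  166.5 130. ]
(523, 274) [466.9 105.2 130. ]
(463, 235) [512.8 102.4 130. ]
(430, 105) [629.9   3.9 111. ]
(378, 86) [678.1   3.6 104. ]
```

```bash
cat >> h.py <<'E'
def tri(*obs):
    A=np.zeros((3,3));b=np.zeros(3)
    rs=[]
    for o in obs:
        c,d=ray(*o);d=d/np.linalg.norm(d);M=np.eye(3)-np.outer(d,d);A+=M;b+=M@c;rs.append((c,d))
    X=np.linalg.solve(A,b)
    return X.round(1),[round(float(np.linalg.norm((np.eye(3)-np.outer(d,d))@(X-c))),1) for c,d in rs]
E
python3 - <<'E'
from h import *
f=lambda x,y:(155+(x+.5)/4-.5,110+(y+.5)/4-.5)
g=lambda x,y:(130+(x+.5)/3.7-.5,150+(y+.5)/3.7-.5)
T=lambda a,b:print(tri(("top",*a),("scene",*b)))
T((430,135),(322,58)) # green spatula
T((394,98),(300,95))
T((303,221),(437,150)) # caddy corner guess
T((340,243),(361,165)) # bottle cap
T(f(52,437),g(308,117)) #big
T(f(172,463),g(350,548))
T(f(200,265),g(260,188)) #small
T(f(240,305),g(284,400))
T(f(262,411),g(441,122)) # mid
E
```

```text
(array([ 623.2, -282.5,  330. ]), [2.8, 2.8])
(array([ 720.9, -280.5,  210.8]), [29.7, 29.7])
(array([357.5, -56.1, 309.6]), [109.6, 109.6])
(array([ 415. , -133.4,  173.7]), [7.2, 7.2])
(array([479.3, 232. , 298.5]), [1.9, 1.9])
(array([482.1, 231.5,   2.8]), [0.8, 0.8])
(array([588.8, 179.9, 170.6]), [0.6, 0.6])
(array([592.2, 181.3,   2.6]), [0.5, 0.5])
(array([494.8, 135.3, 234.9]), [1.2, 1.2])
```

Run:
```python
from h import *
crop("pics/a_scene.png","pics/c3.png",290,40,512,240,3.5)
crop("pics/a_top.png","pics/c4.png",290,70,512,250,3.5)
```

```text
(no output)
```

View pics/c3.png

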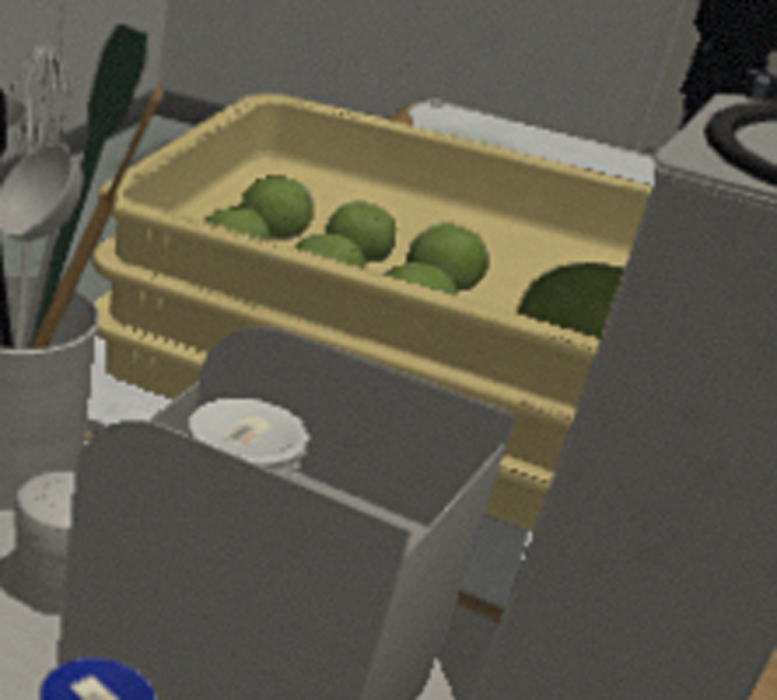

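View pics/c4.png

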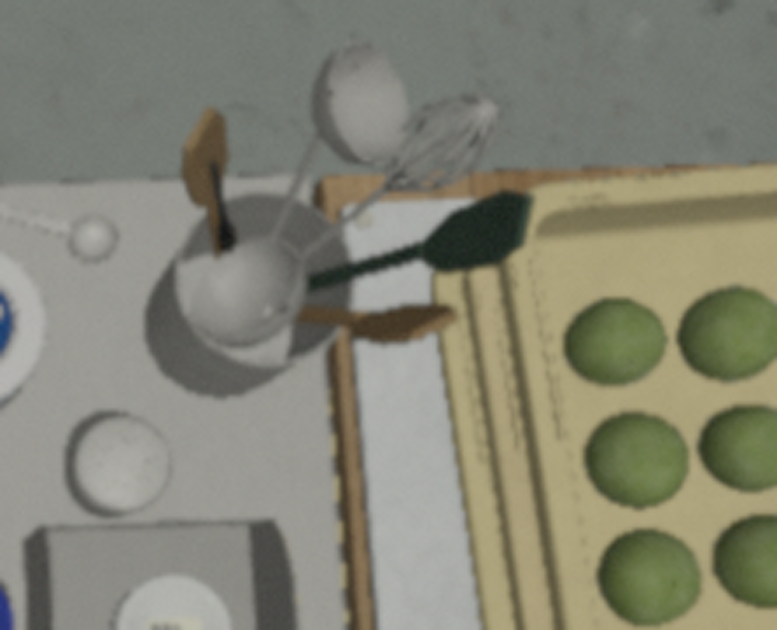

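```bash
cat >> h.py <<'E'
from scipy.spatial.transform import Rotation as Ro
def go(P,yaw,ref=None):
    s=manip.get_state();p,R=(s["ee_pos"],s["tcp_rot"]) if ref is None else ref
    a=np.radians(yaw);x=np.array([0,0,-1.]);y=np.array([np.cos(a),np.sin(a),0]);Rt=np.c_[x,y,np.cross(x,y)]
    print("t",round(s["time_s"],2),"shift",(R.T@(np.array(P)-p)/1000).round(4),"turn",np.degrees(Ro.from_matrix(R.T@Rt).as_rotvec()).round(2))
    return Rt
E
python3 - <<'E'
from h import *
print(tri(("top",358,152),("scene",301,94)))
go((480,0,400),-76.5)
E
```

```text
(array([ 601.9, -158.7,  280.4]), [3.4, 3.4])
t 0.15 shift [-0.1687 -0.4432 -0.4333] turn [1.199e+01 1.000e-02 1.100e-01]
```

carry_out --commands '[-1,-0.1,-0.1,-0.1,0,0,0,-1,-0.169,-0.443,-0.433,12,0,0,-1,-0.169,-0.443,-0.433,12,0,0,-1,-0.169,-0.443,-0.433,12,0,0,-1,-0.169,-0.443,-0.433,12,0,0,-1,-0.169,-0.443,-0.433,12,0,0,-1,-0.169,-0.443,-0.433,12,0,0,-1,-0.169,-0.443,-0.433,12,0,0,-1,-0.169,-0.443,-0.433,12,0,0,-1,-0.169,-0.443,-0.433,12,0,0,-1,-0.169,-0.443,-0.433,12,0,0,-1,-0.169,-0.443,-0.433,12,0,0,-1,-0.169,-0.443,-0.433,12,0,0,-1,-0.169,-0.443,-0.433,12,0,0,-1,-0.169,-0.443,-0.433,12,0,0,-1,-0.169,-0.443,-0.433,12,0,0,-1,-0.169,-0.443,-0.433,12,0,0,-1,-0.169,-0.443,-0.433,12,0,0]'

```text
time_s: 1.65
ee_pos: [479.9, 0.4, 400.1]
tcp_rot: [[-0.0, 0.236, -0.972], [-0.0, -0.972, -0.236], [-1.0, 0.0, 0.0]]
force: [0.0, -0.1, 0.1]
width: 85.6
```

Run:
```python
from h import *
s=manip.get_state();print(s["ee_pos"],s["q"])
go((610,0,270),-76.5)
```

```text
[4.79894002e+02 4.26691122e-01 4.00134761e+02] [ 0.12255911  0.22214279 -0.21887368  1.58658661  0.04943665  1.33872213
 -1.43488997]
t 1.65 shift [ 0.1301  0.0311 -0.1264] turn [ 0.16  0.03 -0.01]
```

carry_out --commands '[-1,0.03,0.008,-0.03,0,0,0,-1,0.13,0.031,-0.126,0,0,0,-1,0.13,0.031,-0.126,0,0,0,-1,0.13,0.031,-0.126,0,0,0,-1,0.13,0.031,-0.126,0,0,0,-1,0.13,0.031,-0.126,0,0,0,-1,0.13,0.031,-0.126,0,0,0]'

```text
time_s: 2.23
ee_pos: [608.8, -3.6, 268.7]
tcp_rot: [[-0.004, 0.23, -0.973], [-0.001, -0.973, -0.23], [-1.0, 0.0, 0.004]]
force: [-0.8, -0.7, 0.3]
width: 85.7
```

Run:
```python
from h import *
s=manip.get_state();print(s["ee_pos"],s["joint_velocities"].round(3))
im=manip.get_image("wrist");cv2.imwrite("pics/b.png",im[:,:,::-1]);cv2.imwrite("pics/b2.png",cv2.resize(im[:,:,::-1],None,fx=1.55,fy=1.55))
np.save("b.npy",dict(ee_pos=s["ee_pos"],tcp_rot=s["tcp_rot"]),allow_pickle=True)
print(proj("wrist",[[630.5,0,111],[680,3.6,104],[654,2,111]],s))
```

```text
[608.8208044   -3.60483256 268.68248123] [-0.003 -0.058 -0.017 -0.016 -0.003  0.005 -0.003]
[[254.40757201 149.94697197]
 [263.27611078  93.86410813]
 [258.28963905 124.22237203]]
```

View pics/b2.png

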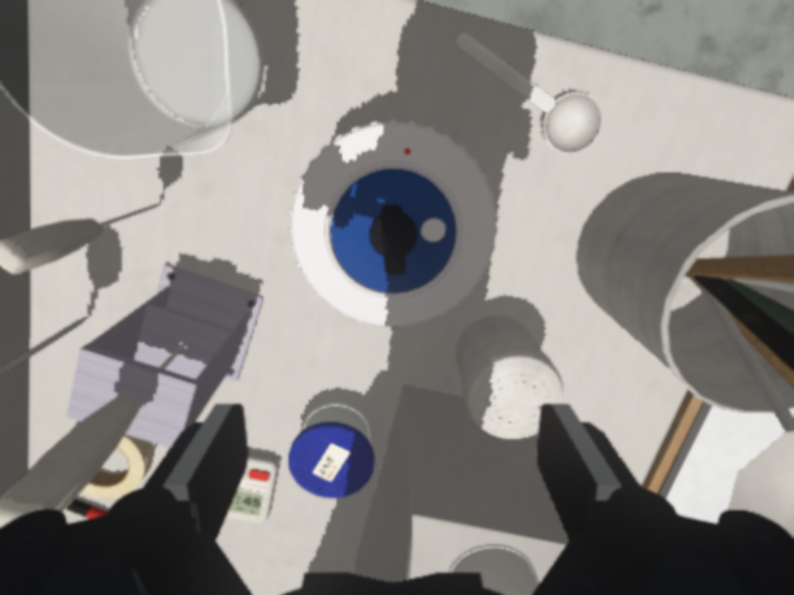

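```bash
cat > cap.py <<'E'
from h import *
def measure(im,s,c0,r=70):
    h=cv2.cvtColor(im,cv2.COLOR_RGB2HSV)
    yy,xx=np.mgrid[:384,:512];near=(xx-c0[0])**2+(yy-c0[1])**2<r*r
    blue=((h[...,0]>95)&(h[...,0]<125)&(h[...,1]>120)&near).astype(np.uint8)
    cs=cv2.findContours(blue,0,1)[0];c=max(cs,key=cv2.contourArea);hull=cv2.convexHull(c)
    e=cv2.fitEllipse(hull);C=onz("wrist",*e[0],111,s)
    red=((h[...,0]<8)|(h[...,0]>172))&(h[...,1]>110)&near
    ys,xs=np.nonzero(red);D=onz("wrist",xs.mean(),ys.mean(),104,s)
    print("ellipse",e,"cap",C.round(1),"dot px",xs.mean(),ys.mean(),len(xs),"dot",D.round(1),"dist",np.linalg.norm((D-C)[:2]).round(1),"ang",np.degrees(np.arctan2(*(D-C)[1::-1])).round(1))
    # hole: nonblue bright inside ellipse
    m=np.zeros((384,512),np.uint8);cv2.ellipse(m,(e[0],(e[1][0]-5,e[1][1]-5),e[2]),1,-1)
    hole=((m>0)&(h[...,1]<90)&(h[...,2]>70)).astype(np.uint8)
    n,l,st,ce=cv2.connectedComponentsWithStats(hole)
    for i in range(1,n):
        if st[i,4]>15:
            H=onz("wrist",*ce[i],111,s);print("hole",ce[i],st[i,4],H.round(1),np.linalg.norm((H-C)[:2]).round(1),np.degrees(np.arctan2(*(H-C)[1::-1])).round(1))
    return C
if __name__=="__main__":
    s=np.load("b.npy",allow_pickle=True).item();measure(cv2.imread("pics/b.png")[:,:,::-1].copy(),s,(254,150))
    crop("pics/b.png","pics/b3.png",190,90,320,215,6)
E
python3 cap.py
```

```text
ellipse ((253.06654357910156, 148.44398498535156), (77.84507751464844, 78.9493408203125), 68.4984359741211) cap [631.6   1.5 111. ] dot px 262.2857142857143 97.0 7 dot [677.2   3.8 104. ] dist 45.7 ang 2.9
hole [279.12227074 147.94323144] 229 [637.5 -21.7 111. ] 24.0 -75.7
```

View pics/b3.png

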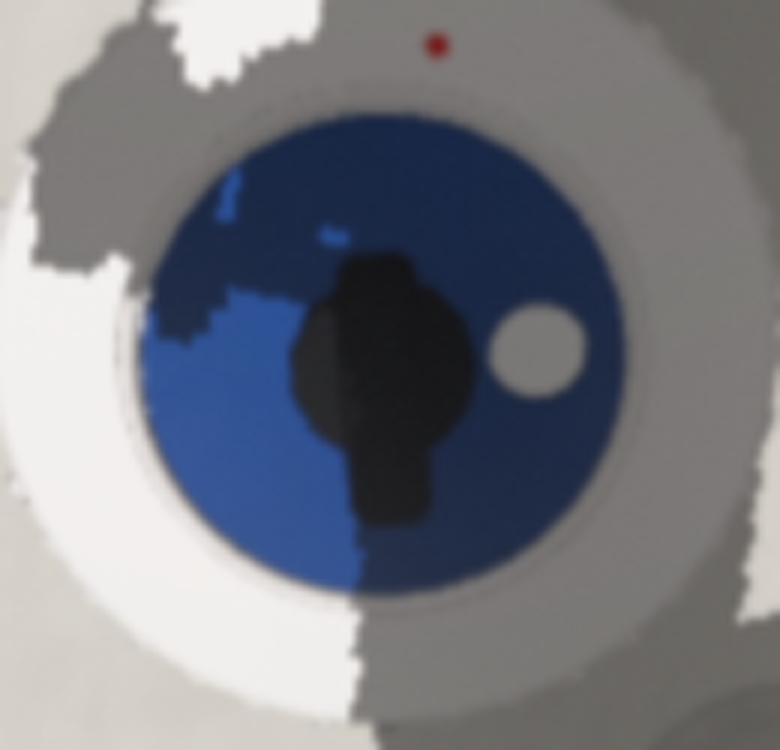

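Run:
```python
from h import *
s=np.load("b.npy",allow_pickle=True).item()
C=np.array([631.3,1.3])
for z in(111,115,117,119,121,125,139):
    p=proj("wrist",np.array([[*C,z]]),s)[0];print(z,((p-[190,90]+.5)*6).round(0))
crop("pics/a_scene.png","pics/c5.png",225,160,275,200,14)
```

```text
111 [382. 356.]
115 [382. 361.]
117 [382. 364.]
119 [383. 367.]
121 [383. 369.]
125 [383. 375.]
139 [383. 396.]
```

View pics/c5.png

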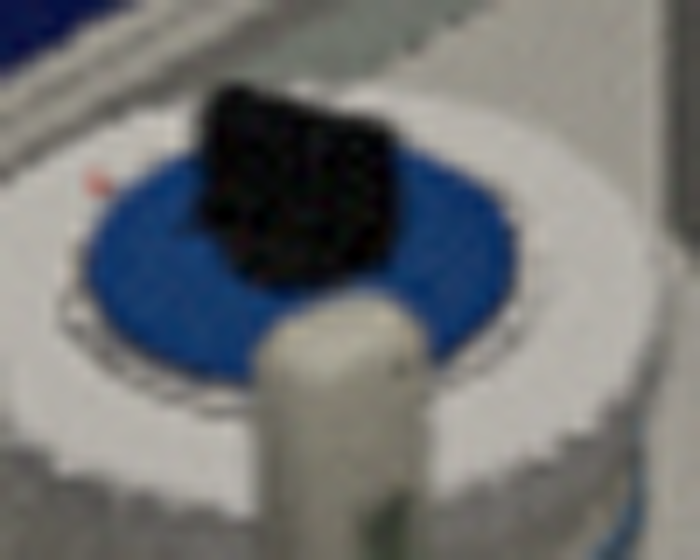

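Run:
```python
from h import *
go((631.3,1.2,180),-76)
```

```text
t 2.28 shift [ 0.0904  0.001  -0.0227] turn [-0.65  0.07 -0.04]
```

Run:
```python
from h import *
s=manip.get_state();print(s["ee_pos"],s["joint_velocities"].round(3))
```

```text
[609.09306444  -3.02694266 270.40766151] [-0.005 -0.04  -0.013 -0.013 -0.002 -0.002 -0.001]
```

carry_out --commands '[0,0.04,0,-0.01,-0.5,0,0,0,0.08,0,-0.02,-0.5,0,0,0,0.09,0,-0.022,-0.5,0,0,0,0.09,0,-0.022,-0.5,0,0,0,0.09,0,-0.022,-0.5,0,0,0,0.09,0,-0.022,-0.5,0,0]'

```text
time_s: 2.78
ee_pos: [632.3, 3.6, 183.7]
tcp_rot: [[0.005, 0.241, -0.97], [-0.0, -0.97, -0.241], [-1.0, 0.001, -0.005]]
force: [0.2, -0.9, -0.3]
width: 42.5
```

Run:
```python
from h import *
import cap
s=manip.get_state();print(s["ee_pos"],s["joint_velocities"].round(3))
im=manip.get_image("wrist");cv2.imwrite("pics/d.png",im[:,:,::-1]);cv2.imwrite("pics/d2.png",cv2.resize(im[:,:,::-1],None,fx=1.5,fy=1.5))
c0=proj("wrist",[[631,1,111]],s)[0];print(c0)
try: cap.measure(im,s,c0,95)
except Exception as e: print(e)
s=manip.get_state();print(s["ee_pos"],s["joint_velocities"].round(3))
go((631.3,1.2,119.5),-76)
```

```text
[632.32629023   3.62673406 183.71596226] [-0.002 -0.006 -0.003 -0.003  0.002 -0.006 -0.002]
[256.0076112  209.18854968]
ellipse ((255.63624572753906, 207.44869995117188), (97.39005279541016, 103.55834197998047), 86.23604583740234) cap [632.2   1.6 111. ] dot px 268.625 143.25 16 dot [677.    3.6 104. ] dist 44.8 ang 2.6
hole [289.50759878 207.20364742] 329 [638.1 -21.5 111. ] 23.8 -75.7
[632.38922055   3.70198616 183.73092346] [-0.003  0.003  0.     0.005 -0.001 -0.004 -0.   ]
t 2.83 shift [0.0642 0.0021 0.002 ] turn [-0.04 -0.31 -0.07]
```

View pics/d2.png

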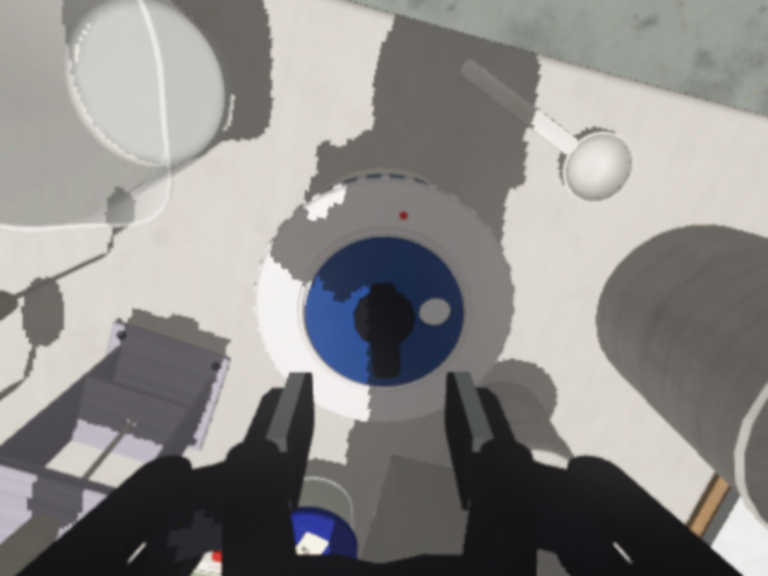

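carry_out --commands '[0,0.03,0.002,0.001,0,-0.3,0,0,0.055,0.002,0.001,0,-0.3,0,0,0.064,0.002,0.001,0,-0.3,0,0,0.064,0.002,0.001,0,-0.3,0,0,0.064,0.002,0.001,0,-0.3,0]'

```text
time_s: 3.25
ee_pos: [631.4, 1.8, 117.9]
tcp_rot: [[-0.003, 0.242, -0.97], [-0.001, -0.97, -0.242], [-1.0, 0.0, 0.003]]
force: [0.9, 0.6, 0.8]
width: 42.6
```

Run:
```python
from h import *
s=manip.get_state();print(s["ee_pos"],s["force"],s["joint_velocities"].round(3))
go((631.8,1.4,119.5),-76)
```

```text
[631.43234268   1.7879673  117.85259924] [0.940981   0.64858357 0.78440966] [-0.    -0.017 -0.005 -0.023  0.    -0.004  0.   ]
t 3.25 shift [-0.0016  0.0005 -0.0003] turn [-0.01  0.17 -0.02]
```

carry_out --commands '[0.5,-0.002,0,0,0,0,0,1,-0.002,0,0,0,0,0,1,-0.002,0,0,0,0,0,1,-0.002,0,0,0,0,0,1,-0.002,0,0,0,0,0,1,-0.002,0,0,0,0,0]' --force 35

```text
time_s: 3.75
ee_pos: [632.1, 1.2, 120.6]
tcp_rot: [[-0.001, 0.241, -0.97], [-0.002, -0.97, -0.241], [-1.0, 0.002, 0.001]]
force: [-1.0, -0.7, 6.2]
width: 11.0
```

Run:
```python
from h import *
s=manip.get_state();print(s["ee_pos"],s["force"],s["moment"],s["width"],s["joint_velocities"].round(3))
im=manip.get_image("wrist");cv2.imwrite("pics/e.png",im[:,:,::-1])
crop("pics/e.png","pics/e2.png",120,120,400,340,2.8)
```

```text
[632.14910319   1.15519797 120.63785291] [-0.96830385 -0.73450405  6.23504562] [-0.21100733  0.11421507  0.08702766] 10.977982357118956 [ 0.001 -0.001  0.001  0.001  0.001 -0.002  0.   ]
```

View pics/e2.png

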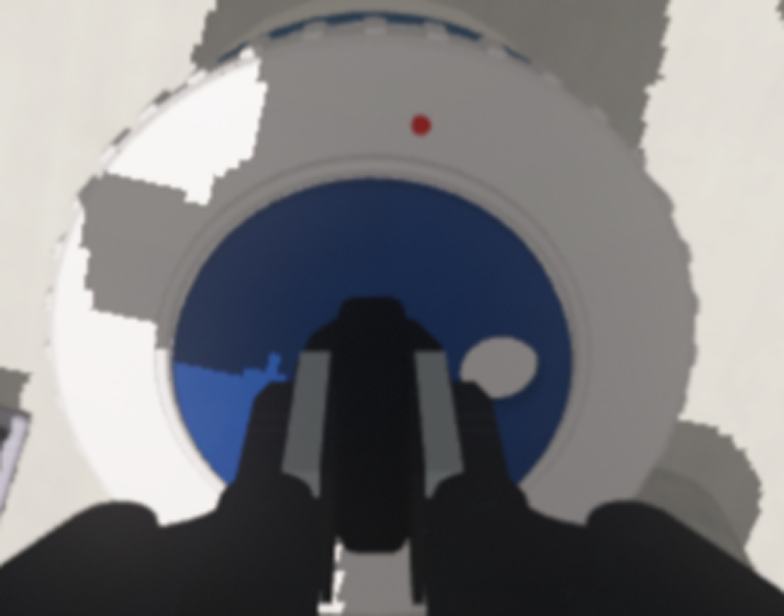

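carry_out --commands '[1,-0.001,0,0,-3,0,0,1,-0.001,0,0,-7,0,0,1,-0.001,0,0,-11,0,0,1,-0.001,0,0,-15,0,0,1,-0.001,0,0,-19,0,0,1,-0.001,0,0,-23,0,0,1,-0.001,0,0,-27,0,0,1,-0.001,0,0,-31,0,0,1,-0.001,0,0,-35,0,0,1,-0.001,0,0,-39,0,0,1,-0.001,0,0,-43,0,0,1,-0.001,0,0,-47,0,0,1,-0.001,0,0,-51,0,0,1,-0.001,0,0,-55,0,0,1,-0.001,0,0,-59,0,0,1,-0.001,0,0,-63,0,0,1,-0.001,0,0,-67,0,0,1,-0.001,0,0,-70,0,0,1,-0.001,0,0,-72,0,0,1,-0.001,0,0,-72,0,0]'

```text
time_s: 5.47
ee_pos: [630.9, 2.2, 120.7]
tcp_rot: [[-0.004, 0.998, -0.069], [-0.0, -0.069, -0.998], [-1.0, -0.004, 0.001]]
force: [-2.4, 1.4, 6.1]
width: 11.5
```

```bash
cat > st.py <<'E'
from h import *
s=manip.get_state();y=s["tcp_rot"][:,1];print(s["time_s"],s["ee_pos"].round(1),"F",s["force"].round(1),"M",s["moment"].round(2),s["width"].round(1),"yaw",np.degrees(np.arctan2(y[1],y[0])).round(1),"q7",s["q"][6].round(2),"x",s["tcp_rot"][:,0].round(4))
E
python3 st.py
```

```text
Traceback (most recent call last):
  File "st.py", line 2, in <module>
    s=manip.get_state();y=s["tcp_rot"][:,1];print(s["time_s"],s["ee_pos"].round(1),"F",s["force"].round(1),"M",s["moment"].round(2),s["width"].round(1),"yaw",np.degrees(np.arctan2(y[1],y[0])).round(1),"q7",s["q"][6].round(2),"x",s["tcp_rot"][:,0].round(4))
                                                                                                                                    ^^^^^^^^^^^^^^^^
AttributeError: 'float' object has no attribute 'round'
```

```bash
sed -i 's/s\["width"\].round(1)/round(s["width"],1)/' st.py; python3 st.py
python3 - <<'E'
from h import *
im=manip.get_image("wrist");cv2.imwrite("pics/f.png",im[:,:,::-1])
crop("pics/f.png","pics/f2.png",120,120,400,340,2.8)
E
```

```text
5.4667 [630.9   2.2 120.7] F [-2.4  1.4  6.1] M [0.02 0.31 0.05] 11.5 yaw -4.0 q7 -0.49 x [-3.8e-03 -5.0e-04 -1.0e+00]
```

View pics/f2.png

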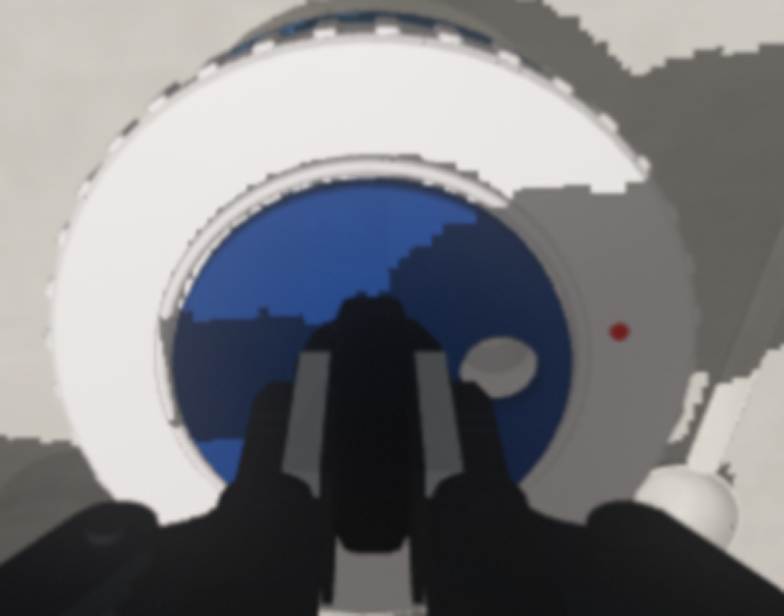

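carry_out --commands '[1,0,0,0,-3,0,0,1,0,0,0,-6,0,0,1,0,0,0,-8,0,0,1,0,0,0,-8,0,0,1,0,0,0,-8,0,0,1,0,0,0,-8,0,0]'

```text
time_s: 6.02
ee_pos: [630.7, 2.3, 120.6]
tcp_rot: [[-0.004, 0.998, 0.067], [-0.001, 0.067, -0.998], [-1.0, -0.004, 0.0]]
force: [-2.4, -0.0, 6.0]
width: 11.2
```

```bash
python3 st.py
```

```text
6.0167 [630.7   2.3 120.6] F [-2.4 -0.   6. ] M [ 0.14  0.39 -0.22] 11.2 yaw 3.9 q7 -0.38 x [-4.4e-03 -5.0e-04 -1.0e+00]
```

carry_out --commands '[1,0,0,0,-1,0,0,1,0,0,0,-2,0,0,1,0,0,0,-2,0,0,1,0,0,0,-2,0,0]'

```text
time_s: 6.35
ee_pos: [630.8, 2.3, 120.7]
tcp_rot: [[-0.004, 0.995, 0.1], [-0.0, 0.1, -0.995], [-1.0, -0.004, -0.0]]
force: [-1.0, 0.7, 5.0]
width: 10.9
```

```bash
python3 st.py;python3 - <<'E'
from h import *
im=manip.get_image("wrist");cv2.imwrite("pics/g.png",im[:,:,::-1])
crop("pics/g.png","pics/g2.png",120,120,400,340,2.8)
E
```

```text
6.35 [630.8   2.3 120.7] F [-1.   0.7  5. ] M [ 0.1   0.48 -0.56] 10.9 yaw 5.8 q7 -0.35 x [-4.4e-03 -1.0e-04 -1.0e+00]
```

View pics/g2.png

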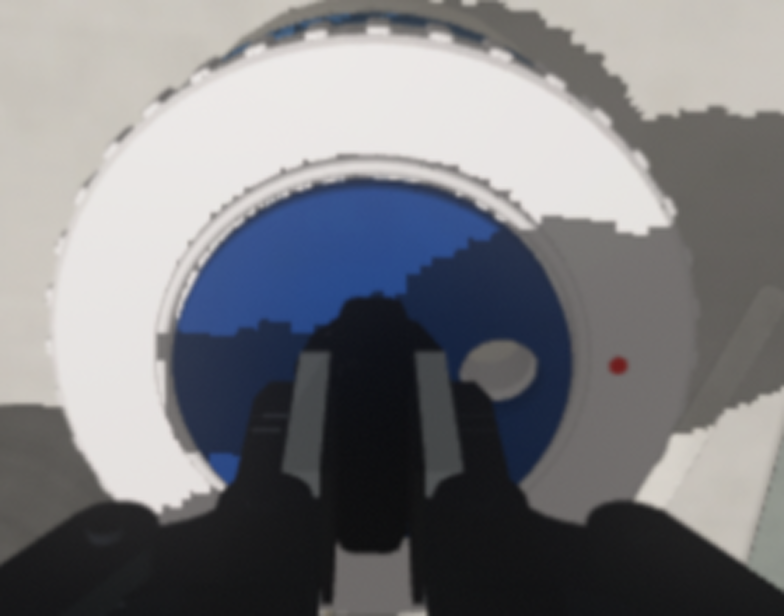

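carry_out --commands '[0.2,0,0,0,0,0,0,0,0,0,0,0,0,0,0,0,0,0,0,0,0,0,-0.03,0,0,0,0,0,0,-0.07,0,0,0,0,0,0,-0.11,0,0,0,0,0,0,-0.15,0,0,0,0,0,0,-0.15,0,0,0,0,0,0,-0.15,0,0,0,0,0,0,-0.15,0,0,0,0,0]'

```text
time_s: 7.23
ee_pos: [630.9, 1.5, 268.6]
tcp_rot: [[-0.006, 0.995, 0.104], [-0.002, 0.104, -0.995], [-1.0, -0.006, 0.001]]
force: [-0.3, 0.1, -0.5]
width: 42.7
```

```bash
python3 st.py;python3 - <<'E'
from h import *
import cap
s=manip.get_state()
im=manip.get_image("wrist");cv2.imwrite("pics/i.png",im[:,:,::-1]);cv2.imwrite("pics/i2.png",cv2.resize(im[:,:,::-1],None,fx=1.5,fy=1.5))
np.save("i.npy",dict(ee_pos=s["ee_pos"],tcp_rot=s["tcp_rot"]),allow_pickle=True)
c0=proj("wrist",[[631,1,111]],s)[0];print(c0)
cap.measure(im,s,c0,75)
im=manip.get_image("top");cv2.imwrite("pics/i_top.png",im[:,:,::-1])
E
```

```text
7.2333 [630.9   1.5 268.6] F [-0.3  0.1 -0.5] M [0.05 0.   0.06] 42.7 yaw 6.0 q7 -0.25 x [-0.0062 -0.002  -1.    ]
[254.84734839 174.89968318]
ellipse ((253.35751342773438, 172.5767822265625), (73.66342163085938, 77.07180786132812), 84.16081237792969) cap [629.4   3.1 111. ] dot px 302.5 174.5 4 dot [676.9   4.2 104. ] dist 47.6 ang 1.3
hole [278.68020305 174.98477157] 197 [653.4   3.3 111. ] 24.0 0.4
```

View pics/i2.png

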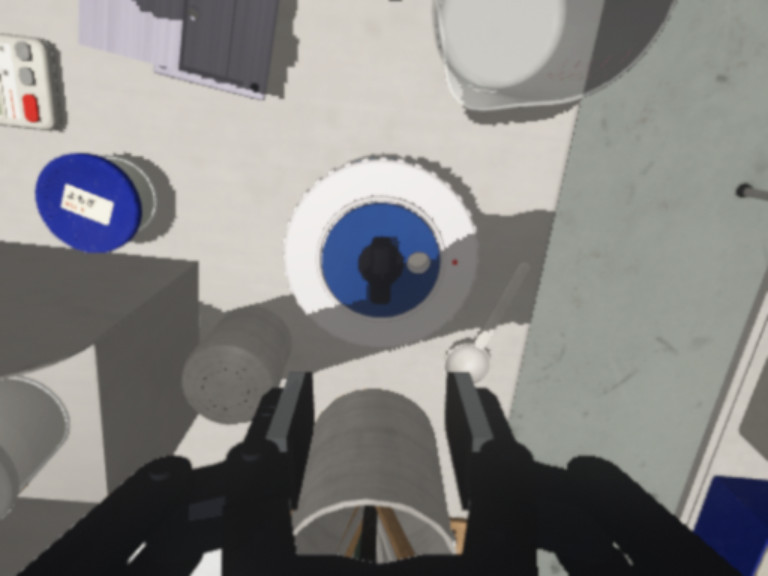

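Run:
```python
from h import *
go((495,134,340),175)
im=cv2.imread("pics/i_top.png");crop("pics/i_top.png","pics/i3.png",230,120,330,210,7)
```

```text
t 7.33 shift [-0.0718 -0.1215 -0.146 ] turn [-1.6901e+02 -7.7000e-01  1.6000e-01]
```

View pics/i3.png

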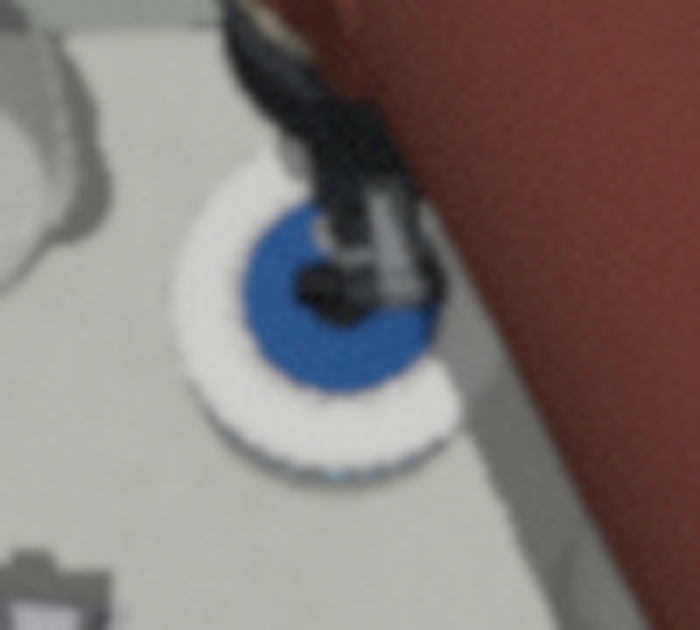

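carry_out --commands '[-0.5,-0.04,-0.02,-0.02,-7,0,0,-0.5,-0.072,-0.122,-0.146,-80,0,0,-0.5,-0.072,-0.122,-0.146,-80,0,0,-0.5,-0.072,-0.122,-0.146,-80,0,0,-0.5,-0.072,-0.122,-0.146,-80,0,0,-0.5,-0.072,-0.122,-0.146,-80,0,0,-0.5,-0.072,-0.122,-0.146,-80,0,0,-0.5,-0.072,-0.122,-0.146,-80,0,0,-0.5,-0.072,-0.122,-0.146,-80,0,0,-0.5,-0.072,-0.122,-0.146,-80,0,0,-0.5,-0.072,-0.122,-0.146,-150,0,0,-0.5,-0.072,-0.122,-0.146,-150,0,0,-0.5,-0.072,-0.122,-0.146,-150,0,0,-0.5,-0.072,-0.122,-0.146,-150,0,0,-0.5,-0.072,-0.122,-0.146,-150,0,0,-0.5,-0.072,-0.122,-0.146,-150,0,0,-0.5,-0.072,-0.122,-0.146,-150,0,0,-0.5,-0.072,-0.122,-0.146,-150,0,0,-0.5,-0.072,-0.122,-0.146,-150,0,0,-0.5,-0.072,-0.122,-0.146,-150,0,0]'

```text
time_s: 9.0
ee_pos: [494.8, 133.8, 340.1]
tcp_rot: [[-0.008, -0.861, 0.509], [-0.002, 0.509, 0.861], [-1.0, 0.006, -0.006]]
force: [-0.3, 0.3, -1.3]
width: 64.3
```

```bash
python3 st.py
python3 - <<'E'
from h import *
go((495,134,340),175);print(manip.get_state()["q"])
s=manip.get_state()
im=manip.get_image("wrist");cv2.imwrite("pics/j.png",im[:,:,::-1]);cv2.imwrite("pics/j2.png",cv2.resize(im[:,:,::-1],None,fx=1.5,fy=1.5))
np.save("j.npy",dict(ee_pos=s["ee_pos"],tcp_rot=s["tcp_rot"]),allow_pickle=True)
E
```

```text
9.0 [494.8 133.8 340.1] F [-0.3  0.3 -1.3] M [ 0.01 -0.04 -0.03] 64.3 yaw 149.4 q7 1.71 x [-0.0083 -0.0017 -1.    ]
t 9.0 shift [ 0.0001 -0.      0.0003] turn [-25.58  -0.24  -0.42]
[ 0.46809099  0.57950767 -1.30523297  1.60788285  0.56102804  1.40175282
  1.70981636]
```

View pics/j2.png

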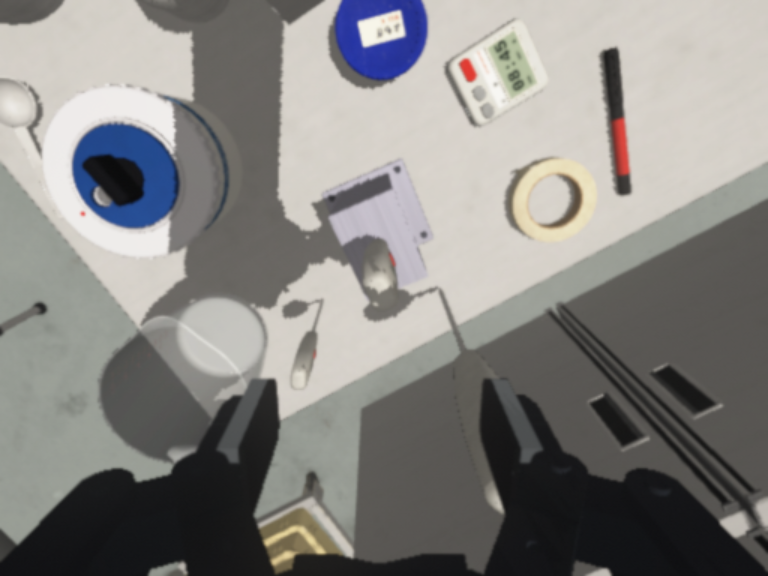

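Run:
```python
from h import *
crop("pics/j.png","pics/j3.png",205,100,305,210,7)
s=np.load("j.npy",allow_pickle=True).item()
def box(c,yaw,zs):
    a=np.radians(yaw);n=np.array([np.cos(a),np.sin(a)]);w=np.array([-n[1],n[0]])
    return np.array([[*(np.array(c)+i*8.5*n+j*12*w),z] for z in zs for i,j in((1,1),(1,-1),(-1,-1),(-1,1))])
for yaw in(165,175,185): print(yaw,((proj("wrist",box((495,134.5),yaw,(234,130)),s)-[205,100]+.5)*7).round(0).tolist())
```

```text
165 [[370.0, 547.0], [425.0, 740.0], [284.0, 777.0], [225.0, 586.0], [357.0, 362.0], [398.0, 507.0], [294.0, 535.0], [252.0, 391.0]]
175 [[348.0, 542.0], [438.0, 722.0], [305.0, 782.0], [213.0, 604.0], [341.0, 358.0], [407.0, 494.0], [310.0, 539.0], [243.0, 405.0]]
185 [[326.0, 540.0], [447.0, 703.0], [327.0, 784.0], [204.0, 624.0], [325.0, 357.0], [414.0, 479.0], [326.0, 540.0], [236.0, 420.0]]
```

View pics/j3.png

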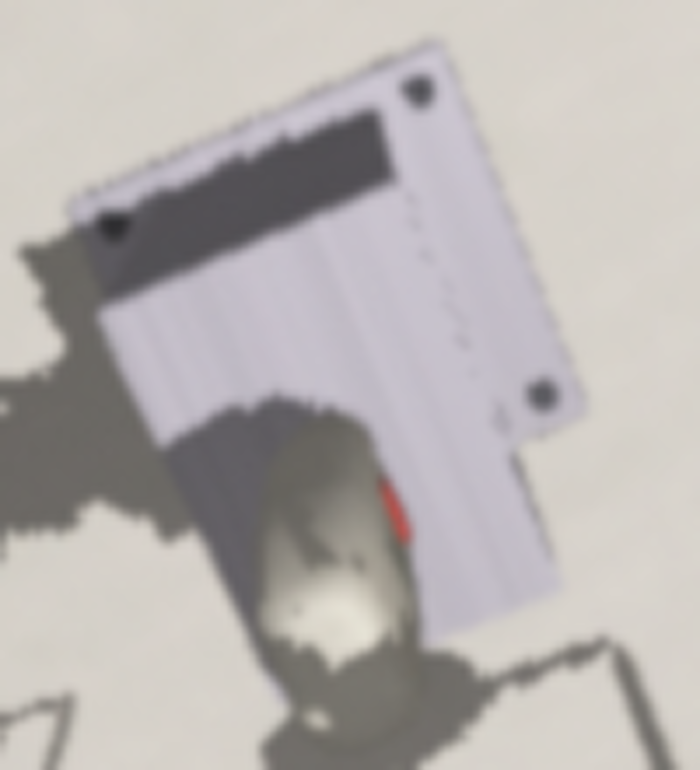

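Run:
```python
from h import *
s=np.load("j.npy",allow_pickle=True).item()
f=lambda x,y:(205+x/7-.5,100+y/7-.5)
U=lambda x,y,z:onz("wrist",*f(x,y),z,s)[:2]
A,B,C=[U(*p,0) for p in((72,200),(437,40),(588,405))]
a2=lambda v:np.degrees(np.arctan2(v[1],v[0])).round(1)
print("foot",A,B,C,a2(B-A),a2(C-B),np.linalg.norm(B-A),np.linalg.norm(C-B),"centre",(A+C)/2)
A,B,C,D=[U(*p,130) for p in((100,312),(397,180),(562,590),(287,712))]
print("shelf",A,B,C,D,a2(B-A),a2(C-B),np.linalg.norm(B-A),np.linalg.norm(C-B),"centre",(A+C)/2)
for z in(160,170,180): 
  b=U(398,512,z)
  for c in((495,134.5),): print(z,b-c,a2(b-c))
for yaw in(165,170,175,180,185):
  a=np.radians(yaw);print(yaw,((proj("wrist",[[495+9*np.cos(a),134.5+9*np.sin(a),165]],s)-[205,100]+.5)*7).round(0))
for z in (234,182,130): print(((proj("wrist",[[495,134.5,z]],s)-[205,100]+.5)*7).round(0))
```

```text
foot [528.92593759  89.39063685] [448.10962651 100.17237448] [457.76925941 181.79627167] 172.4 83.3 81.53233716281127 82.19348574932494 centre [493.3475985  135.59345426]
shelf [513.71156215  98.22457849] [464.42417631 104.23475629] [474.18827792 173.6745478 ] [522.76196237 168.96787077] 173.0 82.0 49.65247868800031 70.12290870340318 centre [493.94992003 135.94956315]
160 [-7.98023087  7.10395662] 138.3
170 [-9.06831355  4.61233486] 153.0
180 [-10.15639623   2.12071309] 168.2
165 [[387. 491.]]
170 [[385. 486.]]
175 [[383. 481.]]
180 [[380. 476.]]
185 [[377. 471.]]
[[326. 664.]]
[[326. 540.]]
[[325. 450.]]
```

carry_out --commands '[-0.5,0,0,0,-7,0,0,-0.5,0,0,0,-14,0,0,-0.5,0,0,0,-21,0,0,-0.5,0,0,0,-24,0,-0.4,-0.5,0,0,0,-24,0,-0.4,-0.5,0,0,0,-24,0,-0.4]'

```text
time_s: 9.55
ee_pos: [494.9, 134.1, 341.0]
tcp_rot: [[-0.0, -0.992, 0.124], [-0.004, 0.124, 0.992], [-1.0, -0.0, -0.004]]
force: [0.1, -0.6, 0.5]
width: 64.1
```

```bash
python3 st.py
python3 - <<'E'
from h import *
s=manip.get_state();print(s["q"].round(2))
im=manip.get_image("wrist");cv2.imwrite("pics/k.png",im[:,:,::-1]);crop("pics/k.png","pics/k2.png",190,100,330,220,5.5)
np.save("k.npy",dict(ee_pos=s["ee_pos"],tcp_rot=s["tcp_rot"]),allow_pickle=True)
im=manip.get_image("scene");cv2.imwrite("pics/k_s.png",im[:,:,::-1]);crop("pics/k_s.png","pics/k3.png",130,100,330,250,4)
print(((proj("wrist",[[494,135.5,z] for z in(234,182,130)],s)-[190,100]+.5)*5.5).round(0))
E
```

```text
9.55 [494.9 134.1 341. ] F [ 0.1 -0.6  0.5] M [0.01 0.04 0.04] 64.1 yaw 172.9 q7 2.11 x [-2.0e-04 -3.9e-03 -1.0e+00]
[ 0.47  0.58 -1.32  1.61  0.57  1.4   2.11]
[[349. 520.]
 [348. 422.]
 [348. 351.]]
```

View pics/k2.png

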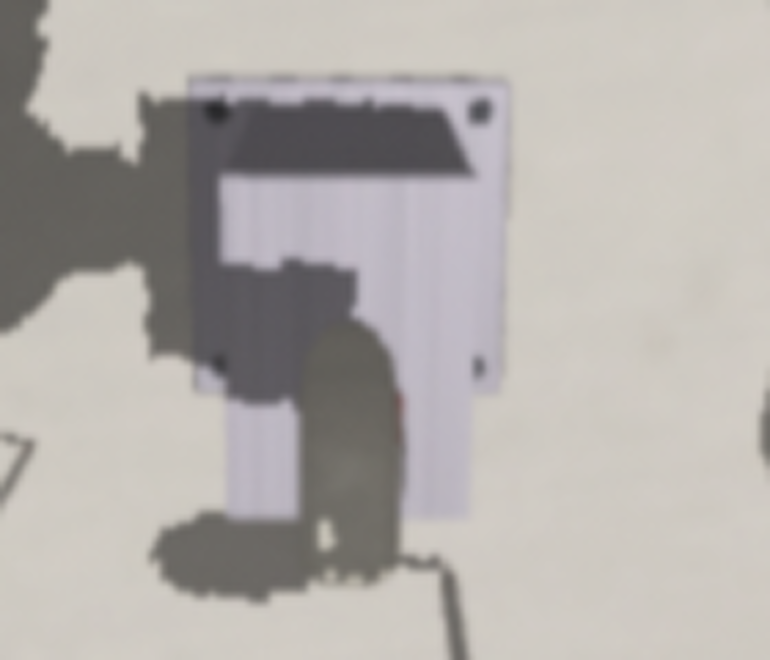

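View pics/k3.png

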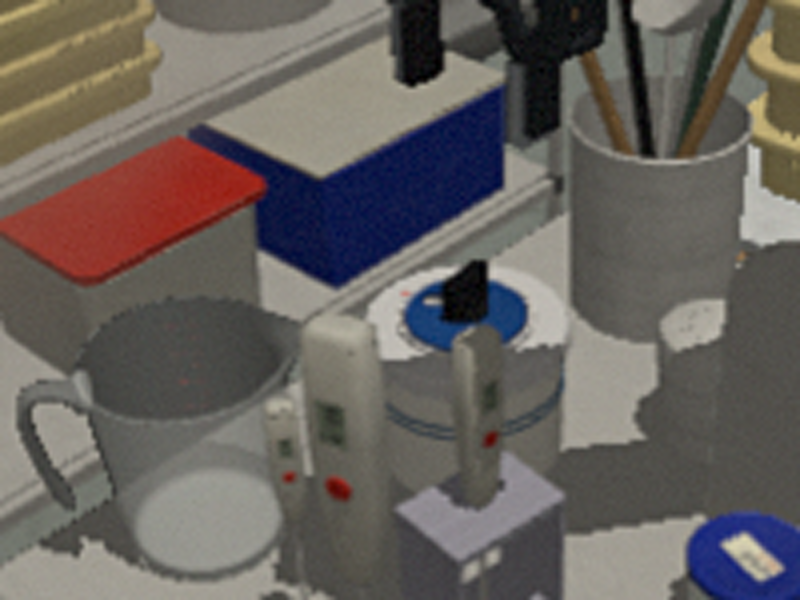

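```bash
python3 st.py
python3 - <<'E'
from h import *
go((493.6,135.7,181),173)
E
```

```text
9.65 [495.1 134.2 341.3] F [ 0.7 -0.4 -0.3] M [0.   0.01 0.02] 64.1 yaw 172.9 q7 2.11 x [ 4.0e-04 -3.7e-03 -1.0e+00]
t 9.65 shift [0.1603 0.0018 0.0019] turn [-0.05 -0.21  0.05]
```

carry_out --commands '[-0.5,0,0.002,0.002,0,-0.2,0,-0.5,0.03,0.002,0.002,0,-0.2,0,-0.5,0.06,0.002,0.002,0,-0.2,0,-0.5,0.09,0.002,0.002,0,-0.2,0,-0.5,0.12,0.002,0.002,0,-0.2,0,-0.5,0.145,0.002,0.002,0,-0.2,0,-0.5,0.16,0.002,0.002,0,-0.2,0,-0.5,0.16,0.002,0.002,0,-0.2,0,-0.5,0.16,0.002,0.002,0,-0.2,0]'

```text
time_s: 10.4
ee_pos: [493.5, 136.2, 181.7]
tcp_rot: [[0.001, -0.993, 0.121], [0.0, 0.121, 0.993], [-1.0, -0.001, 0.0]]
force: [-0.5, 0.9, -0.4]
width: 64.4
```

```bash
python3 st.py
python3 - <<'E'
from h import *
s=manip.get_state();print(s["q"].round(3))
im=manip.get_image("wrist");cv2.imwrite("pics/l.png",im[:,:,::-1]);crop("pics/l.png","pics/l2.png",120,150,400,360,2.7)
go((493.6,135.7,181),173)
E
```

```text
10.4 [493.5 136.2 181.7] F [-0.5  0.9 -0.4] M [0.05 0.02 0.01] 64.4 yaw 173.0 q7 1.93 x [ 7.e-04  2.e-04 -1.e+00]
[ 0.388  0.73  -1.172  1.864  0.766  1.089  1.933]
t 10.45 shift [ 0.0017  0.0003 -0.0011] turn [0.04 0.09 0.15]
```

View pics/l2.png

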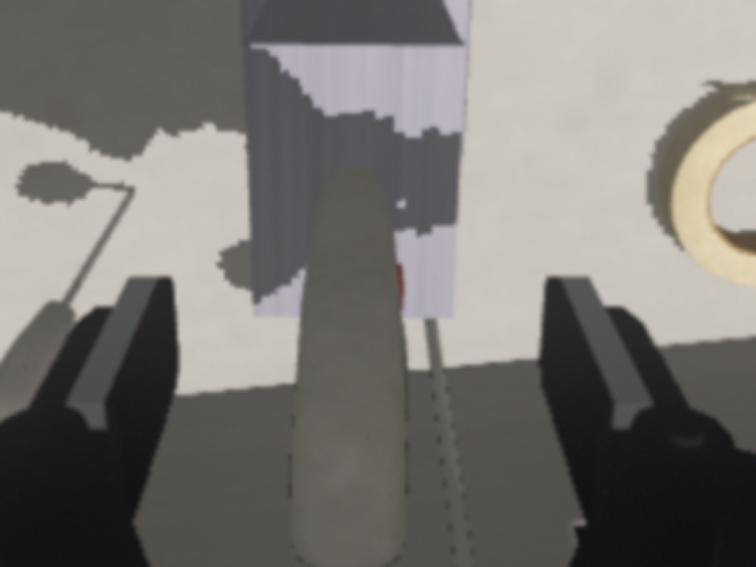

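carry_out --commands '[0.3,0,0,0,0,0,0,0.6,0,0,0,0,0,0,1,0,0,0,0,0,0,1,0,0,0,0,0,0,1,0,0,0,0,0,0,1,0,0,0,0,0,0,1,0,0,0,0,0,0]' --force 40

```text
time_s: 11.03
ee_pos: [494.2, 136.3, 182.6]
tcp_rot: [[0.003, -0.993, 0.121], [0.0, 0.121, 0.993], [-1.0, -0.003, 0.001]]
force: [0.1, -0.7, 6.7]
width: 15.4
```

```bash
python3 st.py
```

```text
11.0333 [494.2 136.3 182.6] F [ 0.1 -0.7  6.7] M [-0.25  0.   -0.03] 15.4 yaw 173.1 q7 1.93 x [ 3.5e-03  2.0e-04 -1.0e+00]
```

carry_out --commands '[1,-0.004,0,0,0,0,0,1,-0.012,0,0,0,0,0,1,-0.024,0,0,0,0,0,1,-0.038,0,0,0,0,0,1,-0.053,0,0,0,0,0,1,-0.068,0,0,0,0,0,1,-0.083,0,0,0,0,0,1,-0.098,0,0,0,0,0,1,-0.113,0,0,0,0,0,1,-0.128,0,0,0,0,0,1,-0.143,0,0,0,0,0,1,-0.155,0,0,0,0,0,1,-0.16,0,0,0,0,0,1,-0.16,0,0,0,0,0,1,-0.16,0,0,0,0,0]'

```text
time_s: 12.28
ee_pos: [493.1, 135.9, 341.6]
tcp_rot: [[0.001, -0.993, 0.121], [-0.001, 0.121, 0.993], [-1.0, -0.002, -0.0]]
force: [0.1, -1.1, -0.5]
width: 15.3
```

```bash
python3 st.py
python3 - <<'E'
from h import *
s=manip.get_state();print(s["q"].round(3))
for n in("wrist","scene","top"):
    im=manip.get_image(n);cv2.imwrite(f"pics/m_{n}.png",im[:,:,::-1])
crop("pics/m_scene.png","pics/m2.png",130,60,330,260,3)
crop("pics/m_wrist.png","pics/m3.png",100,100,420,370,2)
E
```

```text
12.2833 [493.1 135.9 341.6] F [ 0.1 -1.1 -0.5] M [-0.01  0.01  0.01] 15.3 yaw 173.1 q7 2.14 x [ 1.5e-03 -6.0e-04 -1.0e+00]
[ 0.461  0.556 -1.277  1.615  0.542  1.379  2.138]
```

View pics/m2.png

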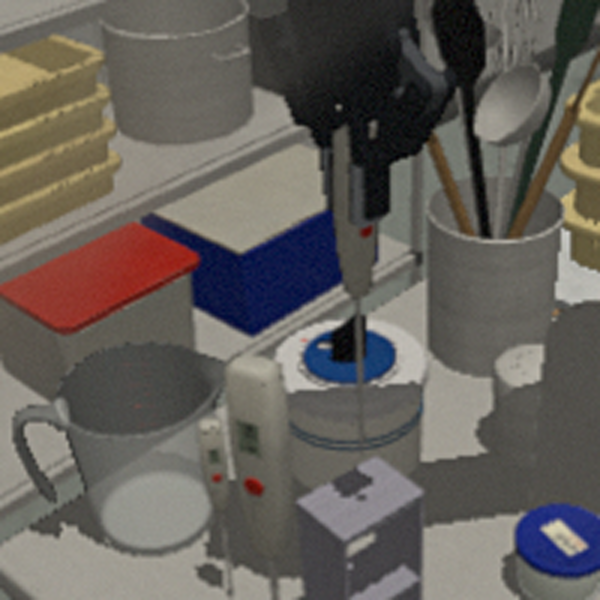

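View pics/m3.png

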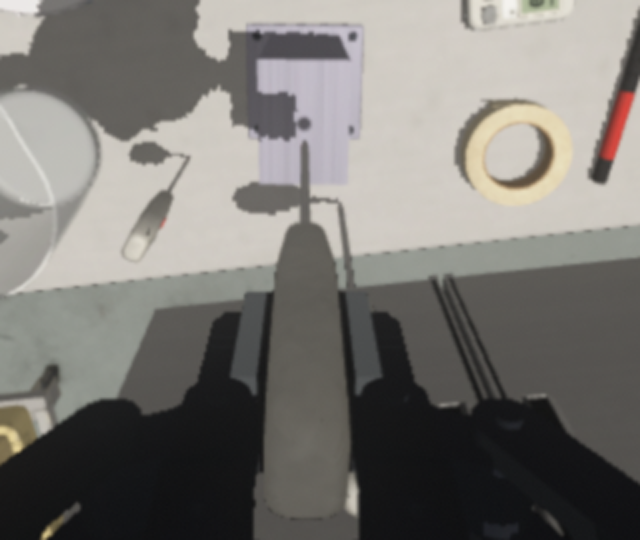

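Run:
```python
from h import *
crop("pics/m_wrist.png","pics/m4.png",225,150,285,225,8)
I=dict(tcp_rot=np.eye(3),ee_pos=np.zeros(3))
for v in(170.5,171.5,172.5):
    o,d=ray("wrist",252,v,I);t=(174-o[0])/d[0];print((o+d*t).round(2))
print(proj("wrist",[[174,0,0],[150,0,0],[100,0,0],[52,0,0]],I))
s=manip.get_state()
T=s["tcp_rot"]@[174,0,0]+s["ee_pos"];print(T,"scene",proj("scene",[T]),"top",proj("top",[T]))
crop("pics/m_scene.png","pics/m5.png",220,120,280,220,6)
```

```text
[174.     0.26   0.26]
[174.     0.26   1.28]
[174.     0.26   2.31]
[[251.7357636  170.25056346]
 [251.66023462 176.99521298]
 [251.46008582 194.85742225]
 [251.18376781 219.49150536]]
[493.02948012 135.50072631 166.89712841] scene [[250.80482683 211.55426433]] top [[223.75104038 215.39486254]]
```

View pics/m4.png

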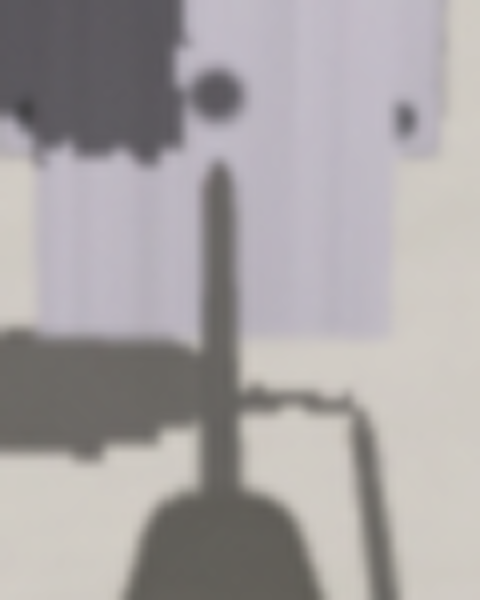

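View pics/m5.png

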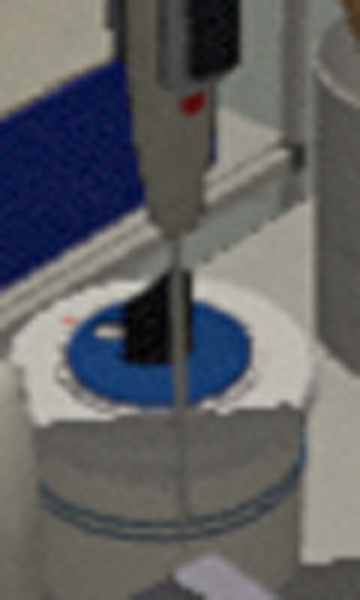

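Run:
```python
from h import *
go((654,2.6,341),90)
```

```text
t 12.43 shift [ 0.     -0.1759 -0.1126] turn [ 8.307e+01 -3.000e-02  4.000e-02]
```

carry_out --commands '[1,0,-0.006,-0.004,3,0,0,1,0,-0.018,-0.012,8,0,0,1,0,-0.032,-0.02,14,0,0,1,0,-0.046,-0.029,20,0,0,1,0,-0.06,-0.038,26,0,0,1,0,-0.074,-0.047,32,0,0,1,0,-0.088,-0.056,38,0,0,1,0,-0.102,-0.065,44,0,0,1,0,-0.116,-0.074,50,0,0,1,0,-0.13,-0.083,56,0,0,1,0,-0.144,-0.092,62,0,0,1,0,-0.156,-0.1,68,0,0,1,0,-0.166,-0.106,74,0,0,1,0,-0.173,-0.111,80,0,0,1,0,-0.176,-0.113,83,0,0,1,0,-0.176,-0.113,83,0,0,1,0,-0.176,-0.113,83,0,0,1,0,-0.176,-0.113,83,0,0]'

```text
time_s: 13.93
ee_pos: [654.0, 3.3, 341.7]
tcp_rot: [[0.001, -0.003, 1.0], [0.0, 1.0, 0.003], [-1.0, 0.0, 0.001]]
force: [0.1, 0.7, -0.9]
width: 15.4
```

```bash
python3 st.py
cat > look.py <<'E'
from h import *
import sys
t=sys.argv[1]
s=manip.get_state();print(s["q"].round(3))
np.save(f"{t}.npy",dict(ee_pos=s["ee_pos"],tcp_rot=s["tcp_rot"]),allow_pickle=True)
for n in("wrist","scene","top"):
    im=manip.get_image(n);cv2.imwrite(f"pics/{t}_{n}.png",im[:,:,::-1])
crop(f"pics/{t}_scene.png",f"pics/{t}_s.png",210,110,290,210,6)
crop(f"pics/{t}_wrist.png",f"pics/{t}_w.png",180,120,320,250,5)
crop(f"pics/{t}_top.png",f"pics/{t}_t.png",230,110,330,210,6)
E
python3 look.py n
```

```text
13.9333 [654.    3.3 341.7] F [ 0.1  0.7 -0.9] M [-0.03 -0.    0.05] 15.4 yaw 90.2 q7 1.19 x [ 7.e-04  4.e-04 -1.e+00]
[ 0.356  0.651 -0.801  1.208  0.453  1.458  1.189]
```

View pics/n_s.png

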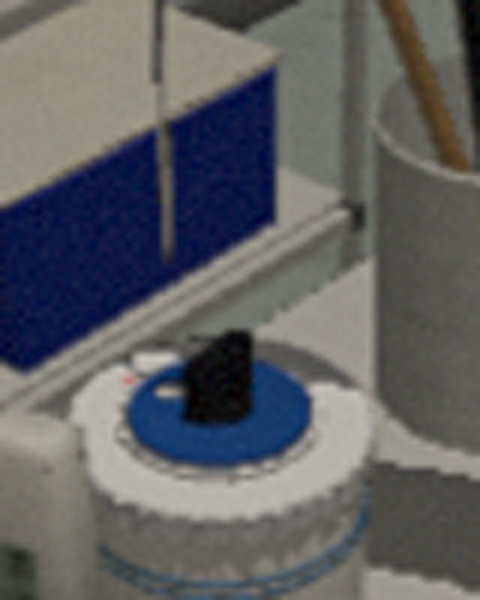

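View pics/n_w.png

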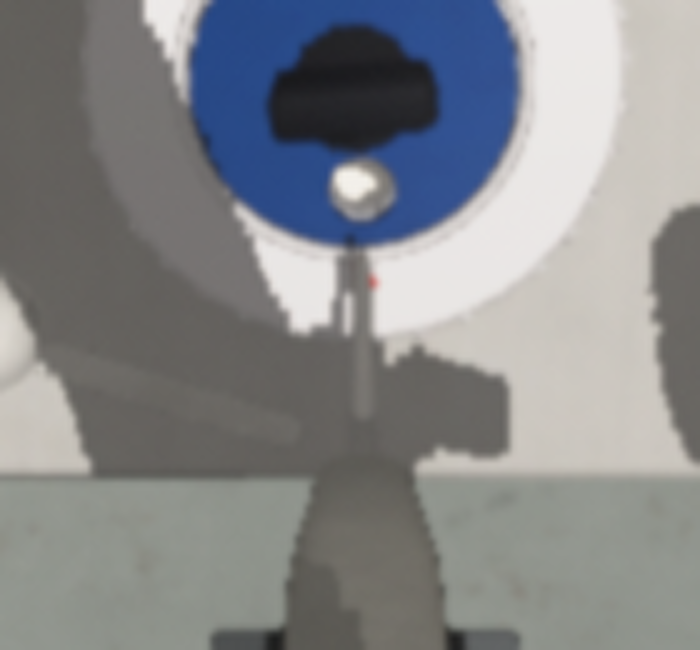

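View pics/n_t.png

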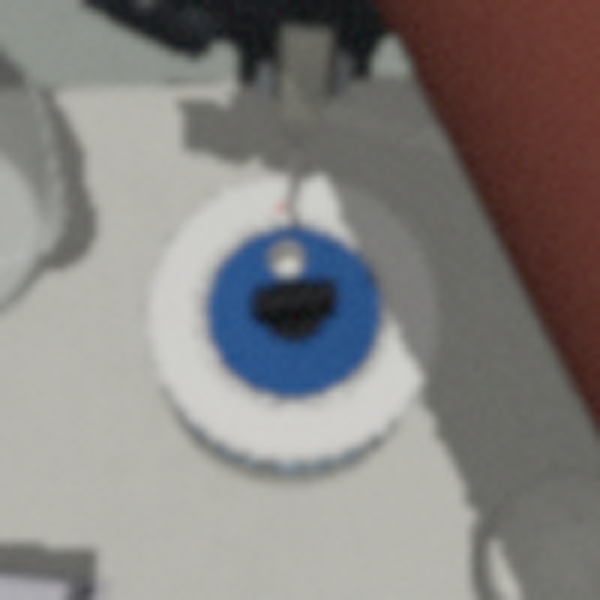

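Run:
```python
from h import *
s=np.load("n.npy",allow_pickle=True).item()
P=s["tcp_rot"]@[174,0,0]+s["ee_pos"];print("tip FK",P.round(1))
for n,k,o,t,h in(("wrist",5,(180,120),(351,238),(362,188)),("scene",6,(210,110),(167,261),(170,391)),("top",6,(230,110),(292,229),(287,259))):
    q=lambda p:((p[0]+.5)/k-.5+o[0],(p[1]+.5)/k-.5+o[1])
    A=onz(n,*q(t),P[2],s);B=onz(n,*q(h),111,s)
    print(n,"tip",A.round(1),"hole",B.round(1),"diff",(B-A)[:2].round(1))
```

```text
tip FK [654.1   3.3 167.7]
wrist tip [6.502e+02 4.000e-01 1.677e+02] hole [653.1   2.5 111. ] diff [2.8 2.1]
scene tip [ 6.591e+02 -3.000e-01  1.677e+02] hole [653.9   6.5 111. ] diff [-5.2  6.8]
top tip [651.4   2.1 167.7] hole [654.2   2.7 111. ] diff [2.8 0.7]
```

Run:
```python
from h import *
s=np.load("n.npy",allow_pickle=True).item()
q=lambda p,k,o:((p[0]+.5)/k-.5+o[0],(p[1]+.5)/k-.5+o[1])
t=[("wrist",*q((351,238),5,(180,120)),s),("scene",*q((167,261),6,(210,110))),("top",*q((292,229),6,(230,110)))]
h=[("wrist",*q((362,188),5,(180,120)),s),("scene",*q((170,391),6,(210,110))),("top",*q((287,259),6,(230,110)))]
print(tri(*t),tri(*t[1:]));print(tri(*h),tri(*h[1:]))
crop("pics/n_wrist.png","pics/n_w2.png",225,140,285,215,9)
crop("pics/n_scene.png","pics/n_s2.png",215,110,265,185,8)
crop("pics/n_top.png","pics/n_t2.png",255,130,305,165,13)
```

```text
(array([651.3,   2.4, 171.3]), [2.8, 3.6, 1.0]) (array([652.1,   3.6, 171.8]), [2.3, 2.3])
(array([655. ,   3.1, 108.3]), [1.4, 1.7, 0.5]) (array([655.8,   3.2, 108.1]), [1.0, 1.0])
```

View pics/n_w2.png

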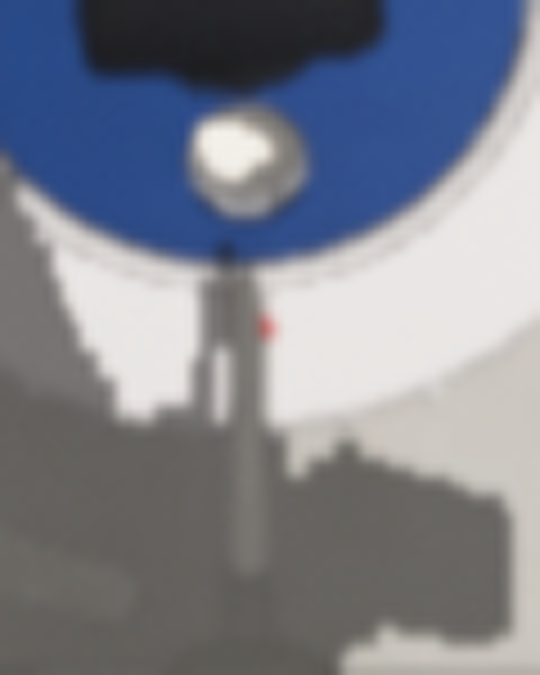

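View pics/n_s2.png

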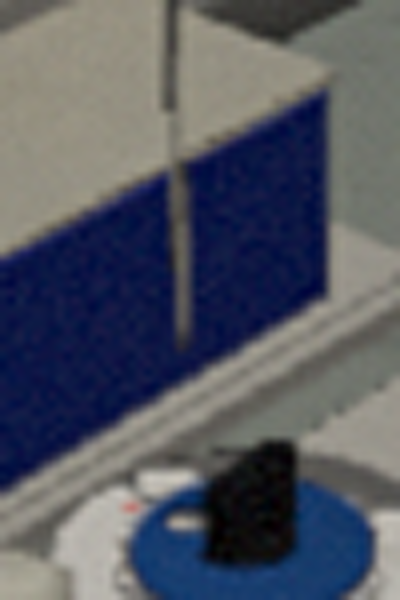

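View pics/n_t2.png

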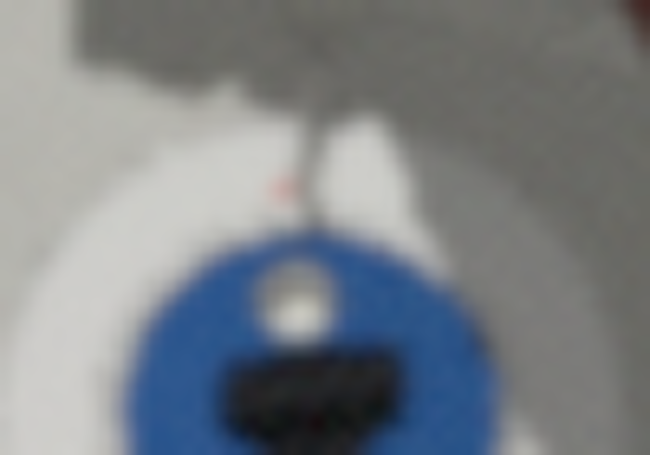

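Run:
```python
from h import *
s=np.load("n.npy",allow_pickle=True).item()
q=lambda p,k,o:((p[0]+.5)/k-.5+o[0],(p[1]+.5)/k-.5+o[1])
H=q((248,160),9,(225,140));print(H)
for t in((252,169.5),(252,170.3)):
  A=onz("wrist",*t,167.7,s);B=onz("wrist",*H,111,s);print(A,B,(B-A)[:2])
print("pred tip px", {n:((proj(n,[[654.1,3.3,167.7]],s)-o+.5)*k).round(0) for n,k,o in(("wrist",9,(225,140)),("scene",8,(215,110)),("top",13,(255,130)))})
# vertical stem prediction in scene: top of stem
print(((proj("scene",[[654.1,3.3,z] for z in(167.7,200,230,280)])-[215,110]+.5)*8).round(0))
print(((proj("scene",[[654.1,3.0,111]])-[215,110]+.5)*8).round(0),((proj("top",[[654.1,3.0,111]])-[255,130]+.5)*13).round(0))
```

```text
(252.11111111111111, 157.33333333333334)
[652.58344433   2.60482125 167.7       ] [653.21065319   2.67299533 111.        ] [0.62720886 0.06817407]
[653.40261368   2.60625383 167.7       ] [653.21065319   2.67299533 111.        ] [-0.19196049  0.06674149]
pred tip px {'wrist': array([[254., 283.]]), 'scene': array([[187., 359.]]), 'top': array([[302., 223.]])}
[[187. 359.]
 [183. 264.]
 [179. 172.]
 [172.   9.]]
[[195. 517.]] [[297. 303.]]
```

carry_out --commands '[1,0.01,0,0,0,0,0,1,0.025,0,0,0,0,0,1,0.038,0,0,0,0,0,1,0.045,0,0,0,0,0,1,0.045,0,0,0,0,0,1,0.045,0,0,0,0,0]'

```text
time_s: 14.58
ee_pos: [654.4, 2.6, 296.9]
tcp_rot: [[0.001, -0.001, 1.0], [0.0, 1.0, 0.001], [-1.0, 0.0, 0.001]]
force: [1.4, 0.1, -0.6]
width: 15.1
```

```bash
python3 st.py; python3 look.py o
python3 - <<'E'
from h import *
crop("pics/o_wrist.png","pics/o_w2.png",225,140,285,215,9)
crop("pics/o_scene.png","pics/o_s2.png",215,130,265,185,12)
crop("pics/o_top.png","pics/o_t2.png",255,130,305,165,13)
s=np.load("o.npy",allow_pickle=True).item()
P=s["tcp_rot"]@[174,0,0]+s["ee_pos"];print("tip FK",P.round(1))
for X in(P,[P[0],P[1],111],[654,2.8,111]):
  print({n:((proj(n,[X],s)-o+.5)*k).round(0) for n,k,o in(("wrist",9,(225,140)),("scene",12,(215,130)),("top",13,(255,130)))})
E
```

```text
14.5833 [654.4   2.6 296.9] F [ 1.4  0.1 -0.6] M [-0.06  0.02  0.04] 15.1 yaw 90.1 q7 1.16 x [ 1.3e-03  1.0e-04 -1.0e+00]
[ 0.365  0.677 -0.792  1.292  0.473  1.359  1.162]
tip FK [654.6   2.6 122.9]
{'wrist': array([[254., 284.]]), 'scene': array([[289., 485.]]), 'top': array([[300., 284.]])}
{'wrist': array([[254., 256.]]), 'scene': array([[292., 533.]]), 'top': array([[298., 300.]])}
{'wrist': array([[255., 251.]]), 'scene': array([[293., 535.]]), 'top': array([[298., 303.]])}
```

View pics/o_w2.png

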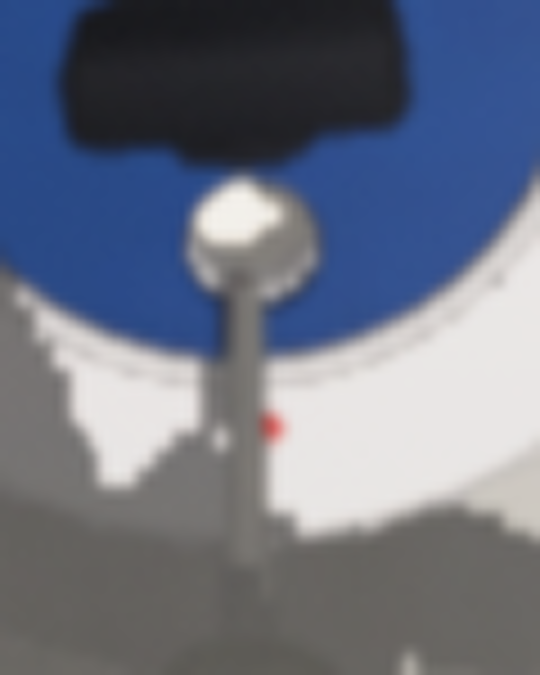

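View pics/o_s2.png

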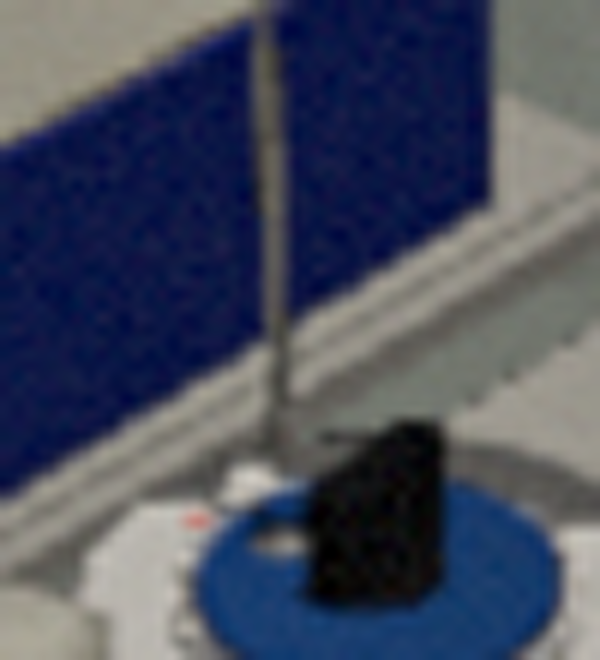

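View pics/o_t2.png

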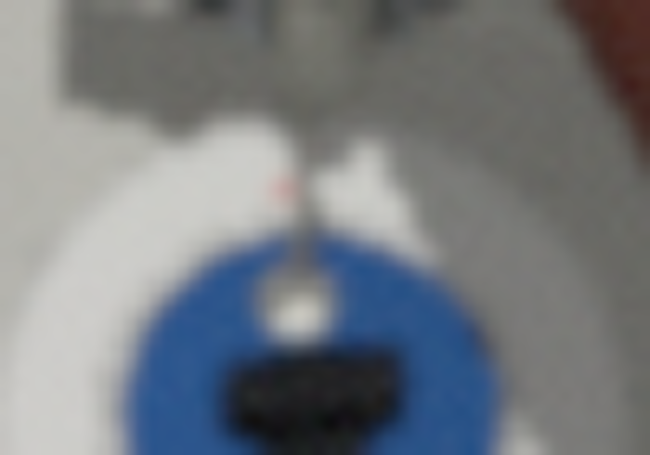

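carry_out --commands '[1,0,0.0005,-0.0008,0,0,0,1,0.004,0.0005,-0.0008,0,0,0,1,0.01,0.0005,-0.0008,0,0,0,1,0.016,0.0005,-0.0008,0,0,0,1,0.022,0.0005,-0.0008,0,0,0,1,0.028,0.0005,-0.0008,0,0,0,1,0.028,0.0005,-0.0008,0,0,0,1,0.028,0.0005,-0.0008,0,0,0]'

```text
time_s: 15.4
ee_pos: [653.5, 3.0, 268.4]
tcp_rot: [[0.001, -0.001, 1.0], [-0.0, 1.0, 0.001], [-1.0, -0.0, 0.001]]
force: [0.5, -0.6, -0.3]
width: 15.3
```

```bash
python3 st.py; python3 look.py p
python3 - <<'E'
from h import *
crop("pics/p_wrist.png","pics/p_w2.png",225,140,285,215,9)
crop("pics/p_scene.png","pics/p_s2.png",215,130,265,185,12)
crop("pics/p_top.png","pics/p_t2.png",255,130,305,165,13)
E
```

```text
15.4 [653.5   3.  268.4] F [ 0.5 -0.6 -0.3] M [ 0.03 -0.01 -0.04] 15.3 yaw 90.1 q7 1.14 x [ 6.e-04 -1.e-04 -1.e+00]
[ 0.366  0.695 -0.784  1.342  0.489  1.299  1.144]
```

View pics/p_w2.png

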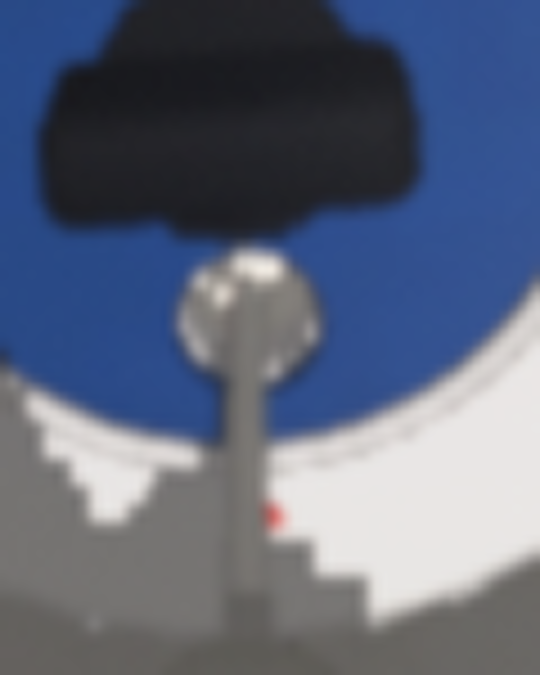

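View pics/p_s2.png

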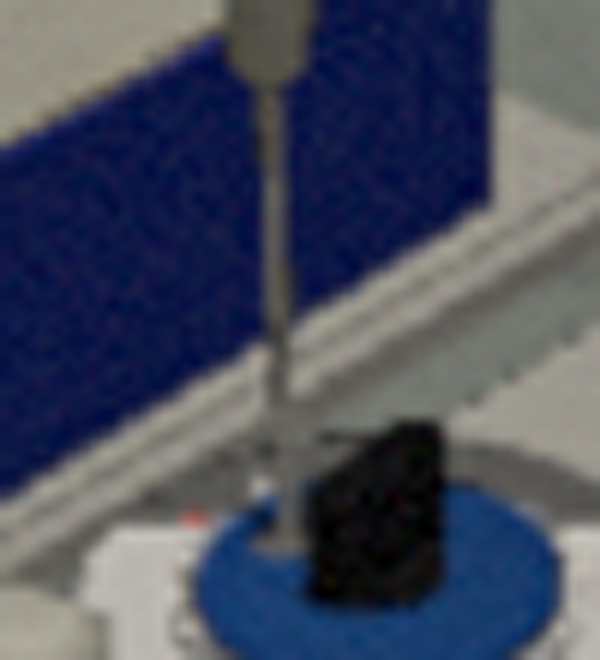

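View pics/p_t2.png

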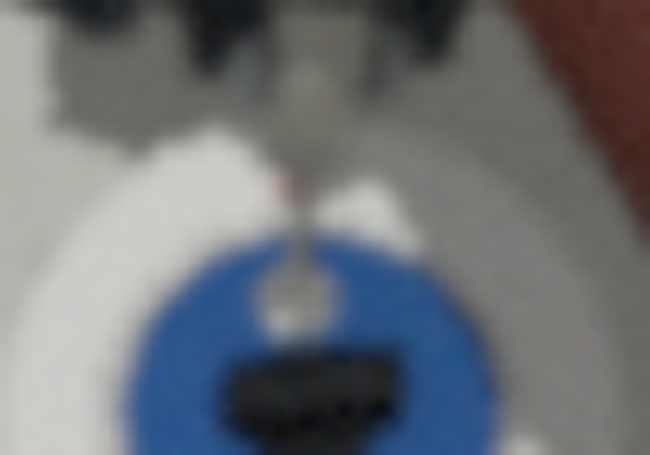

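Run:
```python
from h import *
s=np.load("p.npy",allow_pickle=True).item()
P=s["ee_pos"]
for X in([P[0],P[1],111],[P[0],P[1],94.4],[P[0]-1,P[1],111],[P[0],P[1]+1,111]):
  print({n:((proj(n,[X],s)-o+.5)*k).round(0) for n,k,o in(("wrist",9,(225,140)),("scene",12,(215,130)),("top",13,(255,130)))})
I=dict(tcp_rot=np.eye(3),ee_pos=np.zeros(3))
print(((proj("wrist",[[52,0,0],[100,0,0],[157,0,0]],I)-[225,140]+.5)*9).round(0))
```

```text
{'wrist': array([[254., 324.]]), 'scene': array([[294., 536.]]), 'top': array([[297., 306.]])}
{'wrist': array([[254., 283.]]), 'scene': array([[297., 602.]]), 'top': array([[295., 327.]])}
{'wrist': array([[254., 315.]]), 'scene': array([[298., 538.]]), 'top': array([[297., 311.]])}
{'wrist': array([[264., 324.]]), 'scene': array([[291., 538.]]), 'top': array([[292., 306.]])}
[[255. 730.]
 [255. 507.]
 [254. 326.]]
```

carry_out --commands '[1,0.003,0.0003,-0.0004,0,0,0,1,0.008,0.0003,-0.0004,0,0,0,1,0.014,0.0003,-0.0004,0,0,0,1,0.02,0.0003,-0.0004,0,0,0,1,0.026,0.0003,-0.0004,0,0,0,1,0.032,0.0003,-0.0004,0,0,0,1,0.038,0.0003,-0.0004,0,0,0,1,0.042,0.0003,-0.0004,0,0,0,1,0.0432,0.0003,-0.0004,0,0,0,1,0.0432,0.0003,-0.0004,0,0,0,1,0.0432,0.0003,-0.0004,0,0,0,1,0.0432,0.0003,-0.0004,0,0,0]'

```text
time_s: 16.55
ee_pos: [653.7, 3.6, 226.4]
tcp_rot: [[0.003, -0.001, 1.0], [0.0, 1.0, 0.001], [-1.0, 0.0, 0.003]]
force: [-0.5, 0.9, -0.3]
width: 15.5
```

```bash
python3 st.py; python3 look.py r; python3 st.py
python3 - <<'E'
from h import *
crop("pics/r_wrist.png","pics/r_w2.png",225,150,285,225,9)
crop("pics/r_scene.png","pics/r_s2.png",205,85,275,185,6)
crop("pics/r_top.png","pics/r_t2.png",255,130,305,165,13)
s=np.load("r.npy",allow_pickle=True).item();P=s["ee_pos"]
print({n:((proj(n,[[P[0],P[1],111]],s)-o+.5)*k).round(0) for n,k,o in(("wrist",9,(225,150)),("scene",6,(205,85)),("top",13,(255,130)))})
print(((proj("scene",[[P[0],P[1],z] for z in(173,225,277)])-[205,85]+.5)*6).round(0))
E
```

```text
16.55 [653.7   3.6 226.4] F [-0.5  0.9 -0.3] M [-0.02 -0.02  0.01] 15.5 yaw 90.1 q7 1.12 x [ 2.8e-03  2.0e-04 -1.0e+00]
[ 0.365  0.727 -0.769  1.406  0.517  1.212  1.115]
16.7 [653.6   3.6 226.4] F [-0.5  0.3 -0.4] M [-0.01 -0.06  0.  ] 15.2 yaw 90.1 q7 1.12 x [ 2.6e-03  1.0e-04 -1.0e+00]
{'wrist': array([[254., 358.]]), 'scene': array([[206., 539.]]), 'top': array([[293., 305.]])}
[[200. 409.]
 [195. 291.]
 [189. 165.]]
```

View pics/r_w2.png

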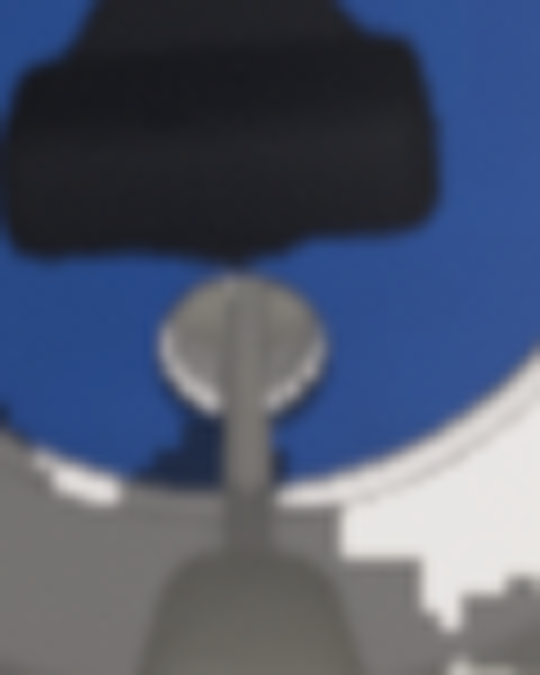

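View pics/r_s2.png

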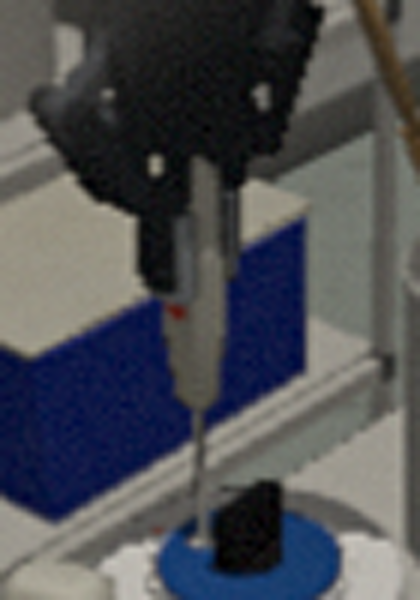

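View pics/r_t2.png

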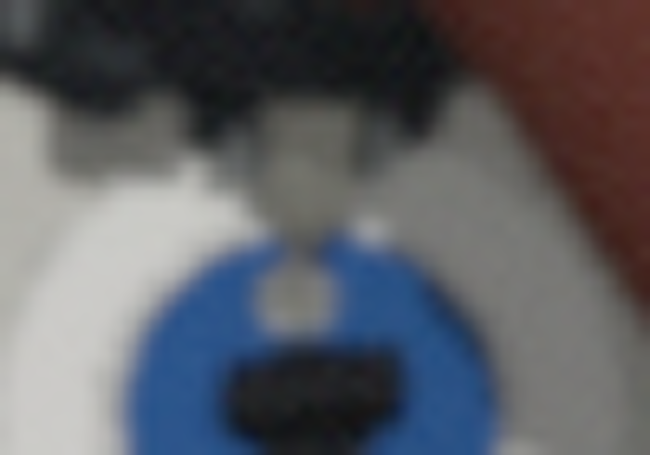

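carry_out --commands '[1,0.0007,-0.0003,-0.0006,0,0,0,1,0.0007,-0.0003,-0.0006,0,0,0,1,0.0007,-0.0003,-0.0006,0,0,0,1,0.0007,-0.0003,-0.0006,0,0,0,1,0.0007,-0.0003,-0.0006,0,0,0,1,0.0007,-0.0003,-0.0006,0,0,0]'

```text
time_s: 17.2
ee_pos: [652.9, 3.2, 225.3]
tcp_rot: [[0.002, -0.001, 1.0], [0.0, 1.0, 0.001], [-1.0, 0.0, 0.002]]
force: [-0.0, -0.3, -0.4]
width: 15.5
```

```bash
python3 st.py; python3 look.py u
python3 - <<'E'
from h import *
s=manip.get_state();print(np.abs(s["joint_velocities"]).max(),s["ee_pos"])
crop("pics/u_wrist.png","pics/u_w2.png",225,150,285,225,9)
cv2.imwrite("pics/u_s2.png",cv2.imread("pics/u_scene.png"))
P=s["ee_pos"];print({n:((proj(n,[[P[0],P[1],111]],s)-o+.5)*k).round(0) for n,k,o in(("wrist",9,(225,150)),)})
E
```

```text
17.2 [652.9   3.2 225.3] F [-0.  -0.3 -0.4] M [ 0.04 -0.07 -0.01] 15.5 yaw 90.1 q7 1.11 x [ 0.0019  0.     -1.    ]
[ 0.366  0.727 -0.768  1.41   0.517  1.209  1.115]
0.0020460291244070775 [652.87504728   3.20677885 225.29306898]
{'wrist': array([[254., 362.]])}
```

View pics/u_w2.png

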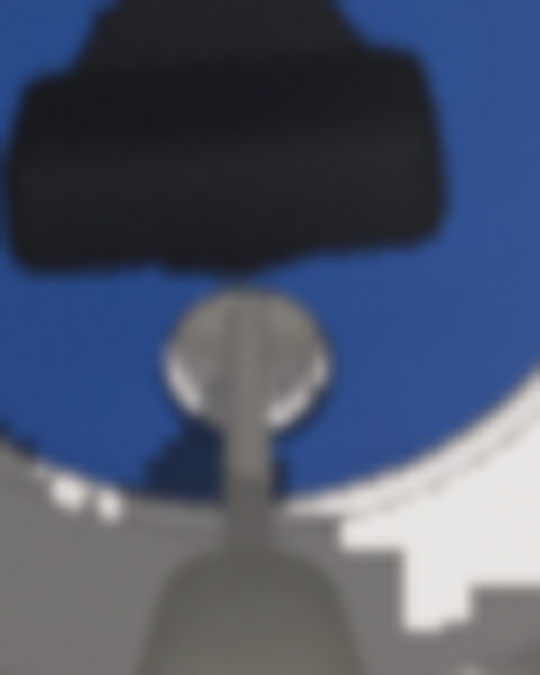

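View pics/u_s2.png

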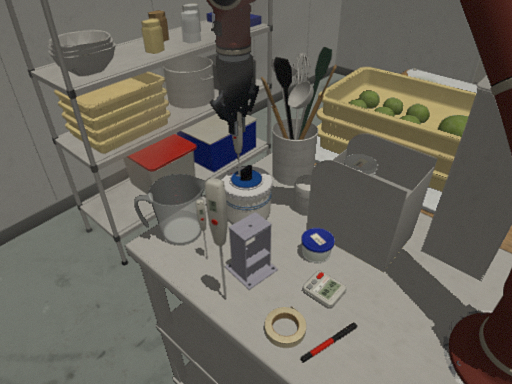

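```bash
python3 -c "
from station import manip
print(manip.close_job())"
```

```text
the job is handed in; nothing more can be done
None
```

I turned the blue cap to its stop, lifted the middle-sized thermometer out of its stand, and lowered it through the port. I handed the job in at about 17.4 s with the thermometer still gripped there.

- **Cap:** I turned it about 82° counter-clockwise. The torque rose to about 0.56 N m at the end, which marks the stop. Afterwards the hole stood over the port, in line with the red dot. The dot showed no turn of the crock that I could see.
- **Depth:** the computed tip height is about 51 mm, which is 60 mm below the cap's top face. That rests on where I gripped the body, and the position readings scatter by about 1 mm.
- **Centring:** in the last wrist picture the stem is within about 0.5 mm of the hole's centre. The three cameras disagreed with each other by 1–2 mm on absolute position, so I centred on the stem and hole as seen together in the picture.
- **Upright and still:** the tool leaned about 0.1° and the arm was at rest.
- **Contact:** in the readings after each step of the descent, the wrist force was at noise level (1.4 N or less), with no sign of touching the cap, lid or crock.
- **Other things:** the last scene picture shows the jug, shaker, tub and stand where they were.

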